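Put the stubby hammers back in the repair stall's sprung-lid tool chest

ROBOT

A 6-joint arm with a two-finger parallel gripper is mounted at the origin on the work surface. World frame = base frame: x ahead of the robot, y to its left, z up, the work surface at z = 0. Lengths are in mm, angles in rad, forces in N, time in s.
With the tool pointing down it reaches from about 350 to 975 mm from the base axis. Payload 7.1 kg.
Tool frame: the origin (TCP) lies on the mounting face of the last link; the fingertips stand 182 mm ahead of it and the grasp point (between the pads) lies 163 mm ahead of it; z points along the fingers, y is the line along which they close (so a half turn about z gives the same grasp; the last joint's range is limited). The gripper opens to 88 mm and grips with 3 to 60 N. Pads are 20 mm wide; open, the fingers measure 115 mm over their backs; the gripper's body (75 mm by 178 mm) begins 61 mm behind the grasp point.
Start: joints at [-1.262, 0.423, 1.63, -0, 1.089, -0.019], TCP at [201.243, -591.699, 404.675] pointing down, gripper open.
Joint ranges: [-3, 3], [-0.9, 2.11], [0.09, 2.58], [-1.31, 4.45], [0.11, 2.69], [-2.54, 2.54]. Speed limits (rad/s): [2.39, 2.39, 3.01, 3.14, 3.14, 3.14].

INTERFACE

Orientations are given as [roll, pitch, yaw] about the fixed x, y, z axes, in that order (R = Rz(yaw) Ry(pitch) Rx(roll)).
In Python, from rig import get_obs, grab_frame, calibration, sign_off gives the robot as it stands.
- The arm moves only by the tool send_rows, never from a script. Its argument "commands" is a list that holds one entry, the list of rows, each a list of 7 numbers: the shift along the tool's x, y, z as a fraction of full scale, then the turn, a rotation vector about the tool's x, y, z as a fraction of full scale, then the opening, from -1 (shut) to 1 (fully open), so that 0 is half open. A call has 1 to 5 rows; each row is the pose to reach, as a shift and turn from the pose commanded when the call began, along the tool's axes at that moment; what a row does not reach only later rows make up. Full scale, the value 1, is 150 mm for a shift and pi/4 rad for a turn. A row lasts 1/10 s, in which the tool goes at most 50 mm and 8.59 degrees, less where a joint would pass 70% of its speed; a pose out of reach is approached as far as the arm can. A call with a number of a shift or a turn outside -1 to 1 is refused whole. A call with a gripper value outside its range is refused whole. The fingers move at their own pace and stop on an object; "newtons" is the grip in N (left out, the last holds). Time passes only in rows, so rows that repeat a pose let the fingers close. It gives the time, the measured TCP pose, the force, the opening and the grip force at its end, in the units of the state.
- get_obs(): the state, without advancing time (a new reading comes with each control period).
- grab_frame(name): name is "side" or "top"; returns the picture (384x512x3 uint8, red, green, blue); there is no depth.
- calibration(name): a dict with "fx", "fy", "cx", "cy" (pixels), "D" ([k1, k2, p1, p2, k3] as OpenCV has them; the pictures are not rectified), "extrinsics" (4x4, takes a point from world to camera coordinates). Camera axes: x right, y down, z forward; pixel columns grow to the right and rows downward; lengths in mm; the calibration is good to about 2 mm. A picture is of the moment at which its call begins. calibration takes no time and is no camera call.
- sign_off(): hands the job in; it is judged then, once.
The state is a dict: "time": time; "joint_positions": joint angles; "dq": joint speeds; "joint_efforts": joint torques, N m; "position": TCP position; "tcp_rot": TCP orientation; "contact_force": force on the tool from outside, world axes, zero at the start; "moment": the same for the moment, N m; "opening": opening from 0.0 (shut) to 1.0 (fully open); "finger_force": force on a finger pad.
Only numpy, scipy, OpenCV 4.12 (cv2) and the standard library are available. Lean on these libraries where they do the work, as an engineer would, in place of code of your own. Each camera call takes 0.05 s, during which the arm holds its last target. There are 200 camera calls.

TASK

The slicer repair is finished, so put the hammers away in the grey tool chest. With the lid still shut, take the cardboard box off it and stand it upright on the bare table, and turn the chest's lock selector from the bar mark (locked) to the middle mark, the single dot (lid free); then lift the lid past its balance point until its springs hold it fully open. Drop every hammer from the sloping rest handle-first into a ring holder inside the chest, one to a ring, so that it hangs by its head, and leave the selector on the dot, the lid open and the other parts on the table where they are.

Things in the scene. Friction and masses are not known exactly. Their poses are not given: they have to be found in the camera images.
- chest: Fixed grey steel tool chest, 170 (x) x 350 (y) x 160 mm high, walls 6 mm, open top under its lid; place and yaw vary. Origin: centre of its underside, on the table; +x from its front (robot's side, lid handle) to its hinge side, +y left, +z up. On its right (-y) side a ledge 100 (x) x 90 (y) x 150 mm high carries the selector. Drawer fronts are only for show.
- ring0 (a point): Centre of the top face of ring holder 0 in the chest: steel ring, vertical axis, hole 36 mm, outside 50 mm, 24 mm high, top 155 mm above the table (5 mm below the rim); at chest x = 0, y = -115 mm, on a 14 mm wide arm from the back wall, its top 1 mm below the ring's. Empty below to the 6 mm floor. Axes as the chest's.
- ring1 (a point): Centre of the top face of ring holder 1 in the chest: steel ring, vertical axis, hole 36 mm, outside 50 mm, 24 mm high, top 155 mm above the table (5 mm below the rim); at chest x = 0, y = 0 mm, on a 14 mm wide arm from the back wall, its top 1 mm below the ring's. Empty below to the 6 mm floor. Axes as the chest's.
- ring2 (a point): Centre of the top face of ring holder 2 in the chest: steel ring, vertical axis, hole 36 mm, outside 50 mm, 24 mm high, top 155 mm above the table (5 mm below the rim); at chest x = 0, y = 115 mm, on a 14 mm wide arm from the back wall, its top 1 mm below the ring's. Empty below to the 6 mm floor. Axes as the chest's.
- lid (a joint): Angle of the aluminium lid, rad: 0 shut, 1.75 fully open (stop). 170 x 350 x 38 mm, hollow below, 0.7 kg, hinged on the chest's far (+x) top edge. Springs balance it at about 0.8 rad: let go below, it falls shut slowly; above, it rises to the stop by itself (about 2 s) and stays. Lifting takes 1 to 3 N at the handle. Open, it stands behind the rings, to 0.34 m above the table.
- lid_hinge (a point): Point on the lid's hinge axis (the axis is along chest y), fixed to the chest: chest x = +85, y = 0, z = 160 mm.
- lid_handle (a point): Centre of the lid's handle: round steel bar, 12 mm thick, 110 mm along chest y, 40 mm in front of the lid's front face, ends bent back to it (gap behind it 34 deep, 98 mm wide). Lid shut: at chest x = -125, z = 175.5 mm, nothing below it. It swings with the lid, 210 mm from the hinge; can be pinched, or pushed up from beneath with fingers pointing forward and down.
- selector (a joint): Angle of the chest's lock selector, rad, 0 to 1.4, growing clockwise seen from above. Three detents: 0 = bar mark (locked), 0.7 = single dot (lid free), 1.4 = two dots (lid and drawers free). Springs to the nearest detent when let go, to about 0.07 rad; about 0.1 N m carries it from one to the next. The lock does not physically hold the lid.
- selector_grip (a point): On the selector's vertical axis, 181 mm above the table, 10 mm below the top of its black grip bar: 44 long x 14 wide x 34 mm high on a 44 mm disc, white pointer line on its top. Turns with it: the bar lies along its x, the pointer points to -x; at 0 that is chest -x (robot's side). At chest x = 0, y = -222 mm, 47 mm from the carcass; the shut lid's top is 199 mm above the table.
- rest: Fixed sloping plywood tool rest, 390 mm wide (y); origin: centre of its underside, on the table. Its surface slopes down along +x (away from the robot) at 0.7 rad, from 115 mm high at x = -60 mm to 20 mm high at x = +55 mm, where a lip 17 mm proud of the surface stops the handles' ends. The hammers lie on it side by side, heads up, handles down the slope, 110 mm apart.
- hammer0: Stubby soft-faced hammer, 0.25 kg, lying on the rest: head 58 mm long (along y, flat ends, gripped across them) x 26 x 26 mm; round light wooden handle 26 mm thick (21 mm at its end) reaching 126 mm from the head's centre. Origin: under the head's centre, on the table; +x along the handle to its end, +z away from the slope. May be absent (None).
- hammer1: Stubby soft-faced hammer, 0.25 kg, lying on the rest: head 58 mm long (along y, flat ends, gripped across them) x 26 x 26 mm; round medium brown wooden handle 26 mm thick (21 mm at its end) reaching 126 mm from the head's centre. Origin: under the head's centre, on the table; +x along the handle to its end, +z away from the slope. May be absent (None).
- hammer2: Stubby soft-faced hammer, 0.25 kg, lying on the rest: head 58 mm long (along y, flat ends, gripped across them) x 26 x 26 mm; round dark wooden handle 26 mm thick (21 mm at its end) reaching 126 mm from the head's centre. Origin: under the head's centre, on the table; +x along the handle to its end, +z away from the slope. May be absent (None).
- hammer0_head (a point): Centre of the head of hammer 0, on the handle's axis, 126 mm from the handle's end, 13 mm off the slope as it lies; hanging in a ring it is 13 mm above the ring's top face.
- hammer1_head (a point): Centre of the head of hammer 1, on the handle's axis, 126 mm from the handle's end, 13 mm off the slope as it lies; hanging in a ring it is 13 mm above the ring's top face.
- hammer2_head (a point): Centre of the head of hammer 2, on the handle's axis, 126 mm from the handle's end, 13 mm off the slope as it lies; hanging in a ring it is 13 mm above the ring's top face.
- bearing: Bystander: steel bearing ring, 80 mm across, 18 mm high, on the table; origin centre of underside.
- pulley: Bystander: aluminium pulley, 90 mm across, 40 mm high; origin centre of underside.
- pusher: Bystander: upright steel food pusher, 84 mm across, 110 mm high; origin centre of underside.
- carton: Closed cardboard parts box, 55 (x) x 85 (y) x 45 mm high, 0.25 kg, standing on the shut lid (lid top 199 mm above the table), turned any way up to 0.5 rad; origin: centre of its underside; z up.

How it is judged (in metres and radians):
On the way, in this order (a step that is already met when the one before it is completed fails the run):
1. the cardboard box stands on the table and the selector is on the single dot while the lid is still shut (height (world z) of carton below 0.008 m and angle between carton's own z axis and vertical below 0.2 rad and value of joint selector between 0.55 and 0.85 rad and value of joint lid below 0.08 rad), for 0.3 s.
2. the lid stands fully open (value of joint lid above 1.6 rad), for 0.5 s.
At the end, for the whole second after the job is handed in: every hammer present hangs at rest, handle down (within 0.35 rad), in a ring: head centre within 15 mm sideways of the ring's centre, 6 to 20 mm above its top; selector within 0.15 rad of the single dot (0.7); lid open beyond 1.6 rad; cardboard box upright on the table itself (((horizontal distance between hammer0_head and ring0 below 0.015 m and z of hammer0_head in the frame of ring0 between 0.006 and 0.02 m) or (horizontal distance between hammer0_head and ring1 below 0.015 m and z of hammer0_head in the frame of ring1 between 0.006 and 0.02 m) or (horizontal distance between hammer0_head and ring2 below 0.015 m and z of hammer0_head in the frame of ring2 between 0.006 and 0.02 m)) and angle between the x axis of each of hammer0, hammer1, hammer2 and the z axis of chest, either way round below 0.35 rad and linear speed of each of hammer0, hammer1, hammer2, carton below 0.03 m/s and ((horizontal distance between hammer1_head and ring0 below 0.015 m and z of hammer1_head in the frame of ring0 between 0.006 and 0.02 m) or (horizontal distance between hammer1_head and ring1 below 0.015 m and z of hammer1_head in the frame of ring1 between 0.006 and 0.02 m) or (horizontal distance between hammer1_head and ring2 below 0.015 m and z of hammer1_head in the frame of ring2 between 0.006 and 0.02 m)) and ((horizontal distance between hammer2_head and ring0 below 0.015 m and z of hammer2_head in the frame of ring0 between 0.006 and 0.02 m) or (horizontal distance between hammer2_head and ring1 below 0.015 m and z of hammer2_head in the frame of ring1 between 0.006 and 0.02 m) or (horizontal distance between hammer2_head and ring2 below 0.015 m and z of hammer2_head in the frame of ring2 between 0.006 and 0.02 m)) and value of joint selector between 0.55 and 0.85 rad and value of joint lid above 1.6 rad and height (world z) of carton below 0.008 m and angle between carton's own z axis and vertical below 0.2 rad); the robot touches nothing.
It fails at once if one of the other parts on the table was shoved more than 60 mm or knocked over (distance of any of bearing, pulley, pusher from where it was at the start of the episode above 0.06 m or angle between pusher's own z axis and vertical above 0.6 rad).
Of hammer0, hammer1, hammer2 only 2 to 3 are there at a start; the rules pass over those that are not, and their reading is None.
At some moment in a run one of carton, hammer0, hammer1, hammer2 may be knocked a few centimetres aside while the robot is not near it.
It also fails if it takes over 200 s, if anything falls off the work surface, if the arm or the gripper's body presses on something with over 40 N, if the wrist force passes 120 N, or if a joint passes its speed limit or range.

## Working session

There is one attempt and no reset: what is moved stays moved. The work goes in short steps, Python scripts to look and compute and a tool call to move; the robot and the scene stay as the last step left them, time stands still between calls to the robot, and variables do not carry over. Pictures are saved under pics/ and viewed, at most 14 in all, crops included, and the job is handed in when it is done.

Besides the shell and the picture viewer there is one more tool, called after "Request:" by a JSON object that holds its "api" and its "payload", one argument or row to a line. send_rows: Moves the arm, as the interface text tells. Shift numbers are shares of 150 mm and turn numbers shares of pi/4 rad, none past 1 either way. Its arguments: {"type":"object","properties":{"commands":{"type":"array","items":{"type":"array","items":{"type":"array","items":{"type":"number"}}}},"newtons":{"type":"number"}},"required":["commands"]}

```bash
ls; mkdir -p pics; python3 - <<'E'
from rig import *
import cv2,numpy as np
print(get_obs())
for n in("side","top"):
    c=calibration(n);print(n,{k:np.round(v,4).tolist() for k,v in c.items()})
    f=grab_frame(n);cv2.imwrite(f"pics/{n}0.png",cv2.resize(f[...,::-1],(800,600),interpolation=cv2.INTER_CUBIC));cv2.imwrite(f"raw_{n}0.png",f[...,::-1])
E
```

```text
pics
{'time': 0.0, 'joint_positions': array([-1.26202147e+00,  4.23804791e-01,  1.63070777e+00,  4.17848087e-07,
        1.08861438e+00, -1.90115652e-02]), 'dq': array([ 0.00117716, -0.00091807,  0.00085413,  0.00011982, -0.00056162,
        0.00049995]), 'joint_efforts': array([-2.17804845e-03, -5.44633698e+01, -2.73666877e+01,  6.41845074e-02,
        2.28467421e-02, -1.36342119e-04]), 'position': array([ 201.14625968, -591.43879813,  403.91701843]), 'tcp_rot': array([-3.14005864e+00, -2.95374403e-05,  3.27786207e-01]), 'contact_force': array([ 0.06125172, -0.75369649, -0.08261777]), 'moment': array([-0.04166185, -0.03271231, -0.00325751]), 'finger_force': 0.0, 'opening': 1.0022328957697835}
side {'fx': 478.7093, 'fy': 478.7093, 'cx': 253.1995, 'cy': 185.8675, 'D': [-0.186, 0.0, 0.0, 0.0, 0.0], 'extrinsics': [[-0.6991, -0.715, -0.0075, 408.3139], [-0.3421, 0.3437, -0.8745, 319.732], [0.6279, -0.6088, -0.4849, 939.8772], [0.0, 0.0, 0.0, 1.0]]}
top {'fx': 413.3781, 'fy': 413.3781, 'cx': 255.3465, 'cy': 188.1284, 'D': [0.0388, 0.0, 0.0, 0.0, 0.0], 'extrinsics': [[0.0184, -0.9995, 0.0264, -40.0603], [-0.9962, -0.0206, -0.0852, 580.1245], [0.0857, -0.0247, -0.996, 1213.0482], [0.0, 0.0, 0.0, 1.0]]}
```

View pics/top0.png

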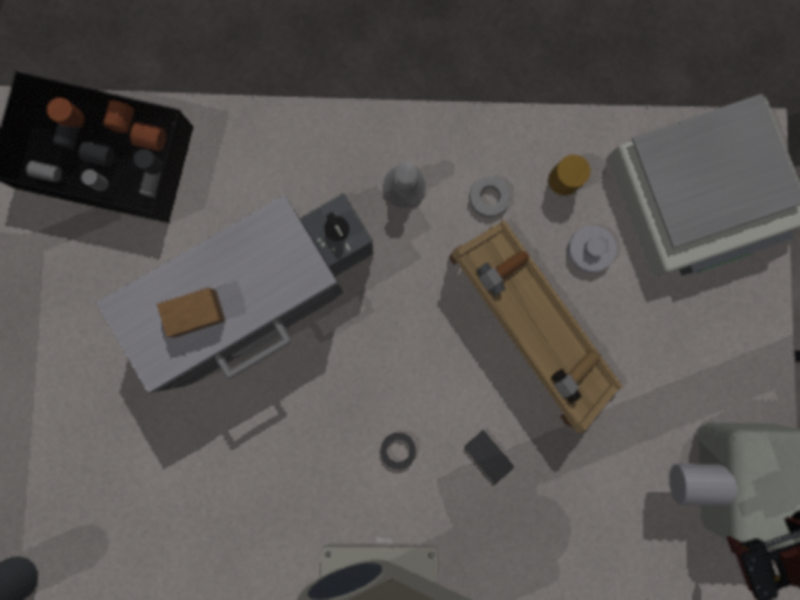

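View pics/side0.png

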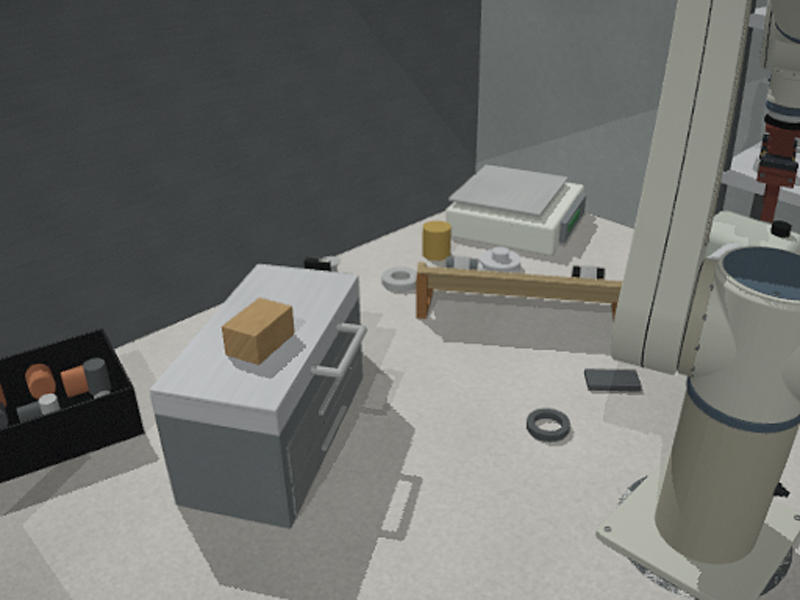

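Top view: chest with carton at about (190,312), selector at (336,230), and handle at (253,347). The rest holds two hammers, at (490,278) and (566,385). I'll enlarge both areas.

```bash
cat > h.py <<'E'
from rig import *
import cv2,numpy as np
from scipy.spatial.transform import Rotation as R
def cam(n):
    c=calibration(n);K=np.array([[c['fx'],0,c['cx']],[0,c['fy'],c['cy']],[0,0,1.]]);return K,np.array(c['D'],float),np.array(c['extrinsics'])
def px2w(n,uv,z):
    K,D,E=cam(n);p=cv2.undistortPoints(np.array(uv,float).reshape(-1,1,2),K,D).reshape(-1,2)
    d=np.c_[p,np.ones(len(p))]@E[:3,:3];o=-E[:3,:3].T@E[:3,3];z=np.broadcast_to(z,len(p))
    return o+d*((z-o[2])/d[:,2])[:,None]
def w2px(n,P):
    K,D,E=cam(n);return cv2.projectPoints(np.array(P,float).reshape(-1,1,3),cv2.Rodrigues(E[:3,:3])[0],E[:3,3],K,D)[0].reshape(-1,2)
def crop(n,f,x0,y0,w,h,s):
    im=cv2.resize(f[y0:y0+h,x0:x0+w,::-1],None,fx=s,fy=s,interpolation=cv2.INTER_CUBIC)
    for k in range(-(-x0//10)*10,x0+w,10):cv2.putText(im,str(k),(int((k-x0)*s),10),0,.35,(0,255,255));cv2.line(im,(int((k-x0)*s),12),(int((k-x0)*s),18),(0,255,255))
    for k in range(-(-y0//10)*10,y0+h,10):cv2.putText(im,str(k),(0,int((k-y0)*s)+4),0,.35,(0,255,255));cv2.line(im,(24,int((k-y0)*s)),(30,int((k-y0)*s)),(0,255,255))
    cv2.imwrite(f"pics/{n}.png",im)
E
python3 - <<'E'
from h import *
f=cv2.imread("raw_top0.png")[...,::-1]
crop("chest0",f,60,120,185,135,4.3)
crop("rest0",f,280,135,125,150,4)
E
```

```text
(no output)
```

View pics/chest0.png

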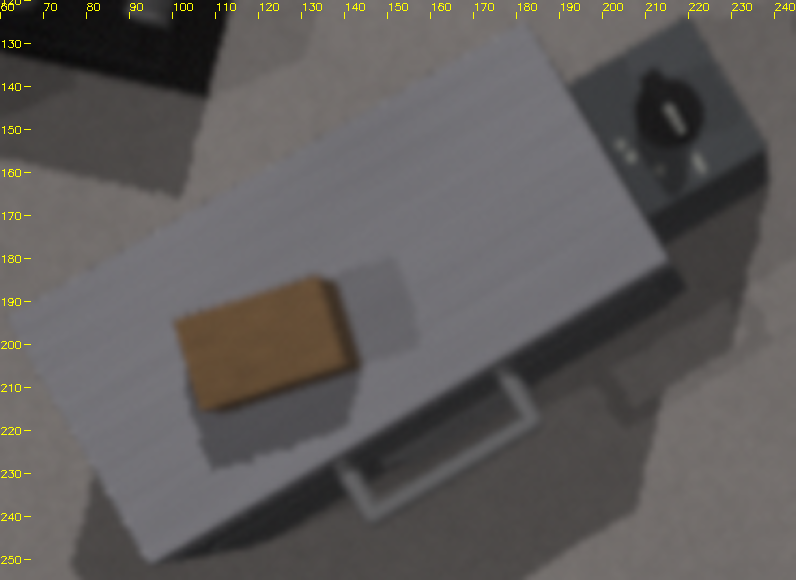

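View pics/rest0.png

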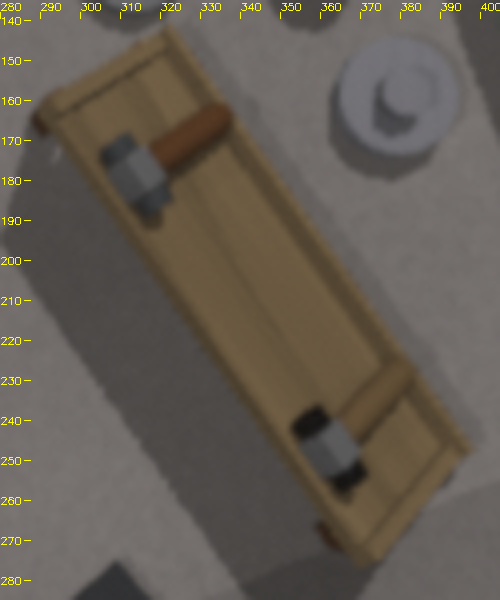

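```bash
python3 - <<'E'
from h import *
from scipy.optimize import least_squares
c=lambda L:np.array(L)/4.3+[60,120]
r=lambda L:np.array(L)/4+[280,135]
lidpx=c([[520,22],[666,258],[150,562],[15,295]])
lidm=np.array([[85,-175,199],[-85,-175,199],[-85,175,199],[85,175,199]])
def T(p,m):
    a=p[2];return np.c_[p[0]+m[:,0]*np.cos(a)-m[:,1]*np.sin(a),p[1]+m[:,0]*np.sin(a)+m[:,1]*np.cos(a),m[:,2]]
s=least_squares(lambda p:(w2px("top",T(p,lidm))-lidpx).ravel(),[600,250,.5])
print("chest",s.x,s.fun.round(2)); ch=s.x
q=T(ch,np.array([[0,-222,191],[-22,-222,191],[22,-222,191],[-125,-55,175.5],[-125,55,175.5]]))
print("sel,handle world",q.round(1).tolist());print("pred px crop",((w2px("top",q)-[60,120])*4.3).round(0).tolist())
print("rings",T(ch,np.array([[0,-115,155],[0,0,155],[0,115,155]])).round(1).tolist())
cp=c([[175,320],[318,277],[347,371],[210,412]])
cm=np.array([[27.5,42.5,244],[27.5,-42.5,244],[-27.5,-42.5,244],[-27.5,42.5,244]])
s=least_squares(lambda p:(w2px("top",T(p,cm))-cp).ravel(),[600,250,.3]);print("carton",s.x,s.fun.round(2))
for nm,hc,he in(("h1",[136,175],[222,118]),("h0",[331,450],[402,368])):
    a=px2w("top",r([hc]),111)[0];b=px2w("top",r([he]),34)[0];print(nm,a.round(1),b.round(1),np.linalg.norm((b-a)[:2]),np.arctan2(b[1]-a[1],b[0]-a[0]))
e=px2w("top",r([[45,108],[365,565],[170,28],[467,450]]),[115,115,30,30]);print(e.round(1).tolist())
for i in(0,2):d=e[i+1]-e[i];print(np.hypot(*d[:2]),np.arctan2(-d[0],d[1])+np.pi)
E
```

```text
chest [5.66529831e+02 2.70906519e+02 5.46182492e-01] [ 2.31 -1.63  1.08 -0.03 -0.98 -0.96 -2.25  2.48]
sel,handle world [[681.8, 81.2, 191.0], [663.0, 69.8, 191.0], [700.6, 92.6, 191.0], [488.3, 159.0, 175.5], [431.1, 253.0, 175.5]]
pred px crop [[669.0, 100.0], [687.0, 131.0], [651.0, 69.0], [533.0, 418.0], [372.0, 511.0]]
rings [[626.3, 172.6, 155.0], [566.5, 270.9, 155.0], [506.8, 369.2, 155.0]]
carton [5.25866653e+02 3.02062525e+02 3.33993357e-01] [ 0.04  0.42  0.88 -0.32  0.71 -0.75 -1.61  0.64]
h1 [ 603.2 -190.4  111. ] [ 656.1 -267.7   34. ] 93.65670235935713 -0.9697434736243693
h0 [ 414.9 -326.4  111. ] [ 472.1 -401.5   34. ] 94.37939237348985 -0.919642481119957
[[648.5, -125.6, 115.0], [337.8, -348.0, 115.0], [724.4, -229.0, 30.0], [412.7, -450.3, 30.0]]
382.13145791771194 5.333519571058439
382.3083775097585 5.3298946886388325
```

```bash
cat >> h.py <<'E'
def T(p,m):
    m=np.atleast_2d(np.array(m,float));a=p[2];return np.c_[p[0]+m[:,0]*np.cos(a)-m[:,1]*np.sin(a),p[1]+m[:,0]*np.sin(a)+m[:,1]*np.cos(a),m[:,2]]
E
python3 - <<'E'
from h import *
from scipy.optimize import least_squares
c=lambda L:np.array(L)/4.3+[60,120]
m1=np.array([[85,-175,199],[-85,-175,199],[-85,175,199],[0,-222,191],[-131,-58,175.5],[-131,58,175.5]])
p1=c([[520,22],[666,258],[150,562],[668,106],[540,421],[372,520]])
m2=np.array([[85,-175,199],[-85,-175,199],[-85,175,199],[85,175,199],[-85,175,0],[85,175,0]])
p2=np.array([[258,265],[360,277],[277,410],[152,392],[290,527],[178,503]])/1.5625
f=lambda p:np.r_[(w2px("top",T(p,m1))-p1).ravel(),(w2px("side",T(p,m2))-p2).ravel()]
s=least_squares(f,[566,271,.546],loss="soft_l1");print(s.x,f(s.x).round(1).reshape(-1,2).tolist())
ch=s.x
box=[[85,-175,199],[-85,-175,199],[-85,175,199],[85,175,199],[85,-175,199]];base=[[-85,-175,0],[-85,175,0],[85,175,0]]
bar=[[-22,-229,191],[22,-229,191],[22,-215,191],[-22,-215,191],[-22,-229,191]];hd=[[-85,-55,175.5],[-125,-55,175.5],[-125,55,175.5],[-85,55,175.5]]
fr=[]
for n,(x0,y0,w,h,sc) in(("top",(60,115,185,140,2.9)),("side",(90,150,150,195,3))):
    im=cv2.imread(f"raw_{n}0.png")[y0:y0+h,x0:x0+w];im=cv2.resize(im,None,fx=sc,fy=sc,interpolation=cv2.INTER_CUBIC)
    for g in(box,base,bar,hd):cv2.polylines(im,[(((w2px(n,T(ch,g))-[x0,y0]+.5)*sc)).round().astype(int)],False,(0,0,255) if g is not bar else (0,255,0),1)
    fr.append(im)
H=max(i.shape[0] for i in fr);fr=[cv2.copyMakeBorder(i,0,H-i.shape[0],0,0,0) for i in fr]
im=np.hstack(fr);k=min(800/im.shape[1],1);cv2.imwrite("pics/ov1.png",cv2.resize(im,None,fx=k,fy=k))
f=cv2.imread("raw_side0.png")[...,::-1];crop("rest_side0",f,260,155,145,65,5.5)
E
```

```text
[5.62244304e+02 2.71752463e+02 5.60381832e-01] [[1.0, -0.6], [0.6, 0.6], [-0.5, 1.4], [-0.7, -0.8], [0.7, 1.7], [0.6, 2.0], [-0.2, -1.7], [-0.6, -2.5], [-0.2, -0.5], [-1.9, -2.5], [0.8, 0.7], [-1.2, 0.7]]
```

View pics/ov1.png

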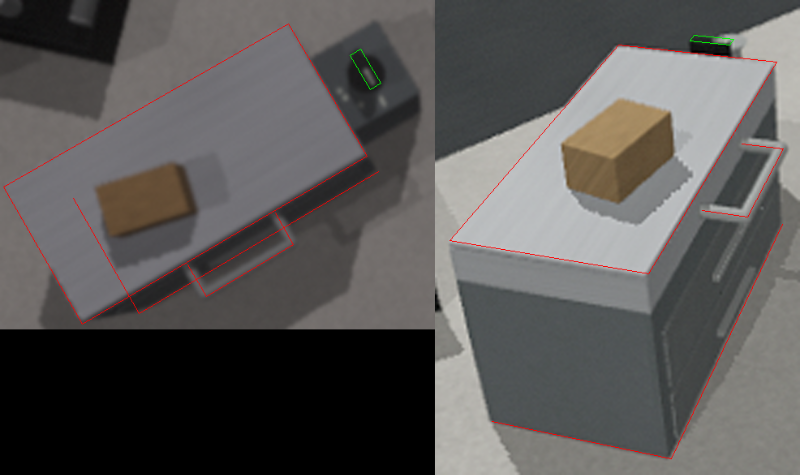

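View pics/rest_side0.png

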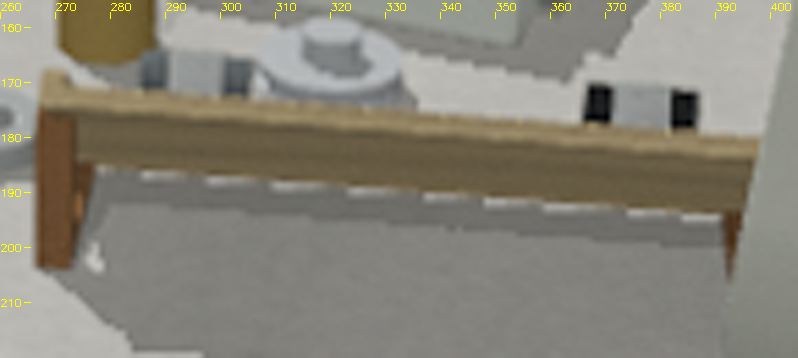

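Overlay of the fitted chest (562, 272, 0.56 rad) matches lid edges, handle and selector in both views within about 1 px. In the side view, the heads sit at raw columns 295.7 and 376.4, with tops at rows 164.5 and 170.5. Next I'll check the hammers and the free table areas, and write the move planner.

```bash
cat >> h.py <<'E'
CH=np.array([562.2,271.75,.5604])
def down(yaw,lean=0.):  # tool pointing down, tool x horizontal dir = yaw, leaned so the fingers point towards +yaw by lean
    return R.from_euler('z',yaw)*R.from_euler('y',-lean)*R.from_euler('x',np.pi)
def plan(wps,base=None):
    """wps: (name,grasp point xyz or None, Rotation, reach); prints rounded rows for each call"""
    o=get_obs();p=np.array(o['position']);r=R.from_euler('xyz',o['tcp_rot'])
    for nm,g,rt in wps:
        tgt=np.array(g,float)-rt.apply([0,0,163]);k=0
        while 1:
            d=r.inv().apply(tgt-p)/150;w=(r.inv()*rt).as_rotvec()/(np.pi/4)
            s=max(1,abs(d).max(),abs(w).max()/.95,np.linalg.norm(d)*150/250,np.linalg.norm(w)*45/42)
            if s>1:d,w=d/s,w/s
            d,w=d.round(3),w.round(2);n=max(np.linalg.norm(d)*3,np.linalg.norm(w)*45/8.59)
            print(nm,k,[*map(float,d),*map(float,w)],"rows %.1f"%n)
            p=p+r.apply(d*150);r=r*R.from_rotvec(w*np.pi/4);k+=1
            if s<=1 or k>8:break
E
python3 - <<'E'
from h import *
print("h side px",w2px("side",[[603.2,-190.4,121],[414.9,-326.4,121]]).round(1).tolist(),"seen top [295.7,164.5],[376.4,170.5]")
for n,uv,z in(("bearing",(398,451),10),("block",(488,457),10),("pusher",(403,170),110),("brg2",(491,197),10),("pulley",(593,247),30)):print(n,px2w("top",np.array([uv])/1.5625,z)[0].round(0))
c=T([525.9,302.1,0],[[0,0,0]])[0]
c=[525.9,302.1]; D=down(1.905)
plan([("up",[201,-591.5,270],down(.328)),("overcarton",[*c,300],D),("grasp",[*c,225],D),("lift",[*c,290],D),("over",[480,-10,290],down(1.9)),("low",[480,-10,28],down(1.9))])
E
```

```text
h side px [[295.5, 165.8], [376.8, 171.7]] seen top [295.7,164.5],[376.4,170.5]
bearing [283. -33.  10.]
block [ 275. -204.   10.]
pusher [799. -30. 110.]
brg2 [ 778. -207.   10.]
pulley [ 679. -401.   30.]
up 0 [-0.001, -0.001, -0.193, -0.0, -0.0, -0.0] rows 0.6
overcarton 0 [0.803, -1.0, -0.039, -0.0, -0.0, -0.41] rows 3.8
overcarton 1 [1.0, -0.644, -0.036, -0.0, -0.0, -0.38] rows 3.6
overcarton 2 [1.0, -0.281, -0.032, -0.0, -0.0, -0.33] rows 3.1
overcarton 3 [1.0, -0.015, -0.031, -0.0, -0.0, -0.31] rows 3.0
overcarton 4 [1.0, 0.233, -0.031, -0.0, -0.0, -0.32] rows 3.1
overcarton 5 [0.71, 0.37, -0.025, -0.0, -0.0, -0.26] rows 2.4
grasp 0 [-0.0, 0.0, 0.5, 0.0, -0.0, 0.0] rows 1.5
lift 0 [0.0, 0.0, -0.433, 0.0, -0.0, 0.0] rows 1.3
over 0 [-1.0, -0.523, -0.001, 0.0, -0.0, 0.0] rows 3.4
over 1 [-0.864, -0.451, -0.002, 0.0, -0.0, 0.01] rows 2.9
low 0 [-0.001, 0.0, 1.0, 0.0, -0.0, -0.0] rows 3.0
low 1 [-0.001, 0.0, 0.747, 0.0, -0.0, -0.0] rows 2.2
```

Request:
{"api": "send_rows", "payload": {
  "commands": [
    [[0,0,-0.19,0,0,0,1],[0,0,-0.19,0,0,0,1]]
  ]
}}

```text
time: 0.3
position: [201.5, -592.5, 435.8]
tcp_rot: [3.137, 0.0, 0.328]
contact_force: [-0.1, -0.9, 0.8]
opening: 1.001
finger_force: 0.0
```

Request:
{"api": "send_rows", "payload": {
  "commands": [
    [[0.803,-1,-0.039,0,0,-0.41,1],[0.803,-1,-0.039,0,0,-0.41,1],[0.803,-1,-0.039,0,0,-0.41,1],[0.803,-1,-0.039,0,0,-0.41,1]]
  ]
}}

```text
time: 0.7
position: [267.1, -408.5, 438.2]
tcp_rot: [-3.14, -0.0, 0.65]
contact_force: [1.2, 0.1, -0.4]
opening: 1.003
finger_force: 0.0
```

Request:
{"api": "send_rows", "payload": {
  "commands": [
    [[1,-0.644,-0.036,0,0,-0.38,1],[1,-0.644,-0.036,0,0,-0.38,1],[1,-0.644,-0.036,0,0,-0.38,1],[1,-0.644,-0.036,0,0,-0.38,1]]
  ]
}}

```text
time: 1.1
position: [328.0, -240.4, 443.9]
tcp_rot: [-3.141, -0.0, 0.95]
contact_force: [-0.3, -0.7, 0.7]
opening: 0.999
finger_force: 0.0
```

Request:
{"api": "send_rows", "payload": {
  "commands": [
    [[1,-0.281,-0.032,0,0,-0.33,1],[1,-0.281,-0.032,0,0,-0.33,1],[1,-0.281,-0.032,0,0,-0.33,1],[1,-0.281,-0.032,0,0,-0.33,1]]
  ]
}}

```text
time: 1.5
position: [382.0, -92.8, 449.0]
tcp_rot: [3.141, -0.001, 1.213]
contact_force: [0.7, -0.3, -0.6]
opening: 0.994
finger_force: 0.0
```

Request:
{"api": "send_rows", "payload": {
  "commands": [
    [[1,-0.015,-0.031,0,0,-0.31,1],[1,-0.015,-0.031,0,0,-0.31,1],[1,-0.015,-0.031,0,0,-0.31,1],[1,-0.015,-0.031,0,0,-0.31,1]]
  ]
}}

```text
time: 1.9
position: [433.8, 48.0, 453.8]
tcp_rot: [3.14, -0.001, 1.456]
contact_force: [0.2, 0.2, -0.4]
opening: 1.002
finger_force: 0.0
```

Request:
{"api": "send_rows", "payload": {
  "commands": [
    [[1,0.233,-0.031,0,0,-0.32,1],[1,0.233,-0.031,0,0,-0.32,1],[1,0.233,-0.031,0,0,-0.32,1],[1,0.233,-0.031,0,0,-0.32,1]]
  ]
}}

```text
time: 2.3
position: [486.6, 191.7, 458.1]
tcp_rot: [3.14, -0.001, 1.705]
contact_force: [-0.3, -0.4, -0.0]
opening: 0.999
finger_force: 0.0
```

Request:
{"api": "send_rows", "payload": {
  "commands": [
    [[0.71,0.37,-0.025,0,0,-0.26,1],[0.71,0.37,-0.025,0,0,-0.26,1],[0.71,0.37,-0.025,0,0,-0.26,1],[0.71,0.37,-0.025,0,0,-0.26,1]]
  ]
}}

```text
time: 2.7
position: [527.0, 302.3, 461.3]
tcp_rot: [-3.141, 0.0, 1.907]
contact_force: [-0.4, 0.5, 0.5]
opening: 0.995
finger_force: 0.0
```

Request:
{"api": "send_rows", "payload": {
  "commands": [
    [[0,0,0.5,0,0,0,1],[0,0,0.5,0,0,0,1],[0,0,0.5,0,0,0,1]]
  ]
}}

```text
time: 3.0
position: [525.1, 299.0, 383.6]
tcp_rot: [-3.134, 0.002, 1.905]
contact_force: [-0.4, 0.0, -0.6]
opening: 1.0
finger_force: 0.0
```

Request:
{"api": "send_rows", "payload": {
  "commands": [
    [[0,0,0,0,0,0,-0.2],[0,0,0,0,0,0,-0.2],[0,0,0,0,0,0,-0.2],[0,0,0,0,0,0,-0.2],[0,0,0,0,0,0,-0.2]]
  ],
  "newtons": 20
}}

```text
time: 3.5
position: [526.5, 302.0, 388.5]
tcp_rot: [3.139, -0.0, 1.907]
contact_force: [1.1, -1.3, 3.9]
opening: 0.625
finger_force: 20.0
```

Request:
{"api": "send_rows", "payload": {
  "commands": [
    [[0,0,0,0,0,0,-0.2],[0,0,0,0,0,0,-0.2],[0,0,0,0,0,0,-0.2],[0,0,0,0,0,0,-0.2],[0,0,0,0,0,0,-0.2]]
  ]
}}

```text
time: 4.0
position: [526.6, 302.0, 388.5]
tcp_rot: [3.139, -0.0, 1.907]
contact_force: [-0.0, -1.0, 6.3]
opening: 0.625
finger_force: 20.0
```

Request:
{"api": "send_rows", "payload": {
  "commands": [
    [[0,0,-0.15,0,0,0,-0.2],[0,0,-0.3,0,0,0,-0.2],[0,0,-0.433,0,0,0,-0.2],[0,0,-0.433,0,0,0,-0.2]]
  ]
}}

```text
time: 4.4
position: [526.4, 302.1, 454.4]
tcp_rot: [3.138, -0.001, 1.907]
contact_force: [0.3, 1.1, -2.4]
opening: 0.626
finger_force: 20.0
```

Request:
{"api": "send_rows", "payload": {
  "commands": [
    [[-0.25,-0.13,0,0,0,0,-0.2],[-0.5,-0.26,0,0,0,0,-0.2],[-0.75,-0.39,0,0,0,0,-0.2],[-1,-0.523,0,0,0,0,-0.2],[-1,-0.523,0,0,0,0,-0.2]]
  ]
}}

```text
time: 4.9
position: [499.9, 130.7, 450.5]
tcp_rot: [-3.137, 0.001, 1.903]
contact_force: [0.3, -0.1, -2.3]
opening: 0.624
finger_force: 20.0
```

Request:
{"api": "send_rows", "payload": {
  "commands": [
    [[-0.25,-0.13,0,0,0,0,-0.2],[-0.5,-0.26,0,0,0,0,-0.2],[-0.75,-0.39,0,0,0,0,-0.2],[-0.864,-0.451,0,0,0,0,-0.2],[-0.864,-0.451,0,0,0,0,-0.2]]
  ]
}}

```text
time: 5.4
position: [479.6, -11.8, 451.1]
tcp_rot: [-3.14, -0.001, 1.904]
contact_force: [0.7, 0.5, -1.4]
opening: 0.628
finger_force: 20.0
```

Request:
{"api": "send_rows", "payload": {
  "commands": [
    [[0,0,0.25,0,0,0,-0.2],[0,0,0.5,0,0,0,-0.2],[0,0,0.75,0,0,0,-0.2],[0,0,1,0,0,0,-0.2],[0,0,1,0,0,0,-0.2]]
  ]
}}

```text
time: 5.9
position: [478.3, -9.1, 297.7]
tcp_rot: [-3.132, -0.004, 1.907]
contact_force: [-0.3, 0.1, -2.9]
opening: 0.629
finger_force: 20.0
```

Request:
{"api": "send_rows", "payload": {
  "commands": [
    [[0,0,0.2,0,0,0,-0.2],[0,0,0.4,0,0,0,-0.2],[0,0,0.55,0,0,0,-0.2],[0,0,0.65,0,0,0,-0.2],[0,0,0.65,0,0,0,-0.2]]
  ]
}}

```text
time: 6.4
position: [480.5, -9.6, 204.3]
tcp_rot: [-3.14, -0.001, 1.907]
contact_force: [-0.7, -0.7, -2.7]
opening: 0.626
finger_force: 20.0
```

Request:
{"api": "send_rows", "payload": {
  "commands": [
    [[0,0,0.04,0,0,0,-0.2],[0,0,0.07,0,0,0,-0.2],[0,0,0.09,0,0,0,-0.2],[0,0,0.094,0,0,0,-0.2],[0,0,0.094,0,0,0,-0.2]]
  ]
}}

```text
time: 6.9
position: [480.3, -10.3, 190.9]
tcp_rot: [3.141, 0.0, 1.906]
contact_force: [-0.4, -0.1, -2.8]
opening: 0.628
finger_force: 20.0
```

Request:
{"api": "send_rows", "payload": {
  "commands": [
    [[0,0,0,0,0,0,0.6],[0,0,0,0,0,0,0.6],[0,0,0,0,0,0,0.6],[0,0,0,0,0,0,0.6],[0,0,0,0,0,0,0.6]]
  ]
}}

```text
time: 7.4
position: [480.3, -10.3, 190.7]
tcp_rot: [3.141, 0.0, 1.906]
contact_force: [-0.1, 0.4, 1.3]
opening: 0.8
finger_force: 0.0
```

Request:
{"api": "send_rows", "payload": {
  "commands": [
    [[0,0,-0.1,0,0,0,0.6],[0,0,-0.4,0,0,0,0.6],[0,0,-0.7,0,0,0,0.6],[0,0,-1,0,0,0,0],[0,0,-1,0,0,0,0]]
  ]
}}

```text
time: 7.9
position: [482.0, -10.4, 346.0]
tcp_rot: [3.132, 0.004, 1.906]
contact_force: [-0.1, 0.4, -1.1]
opening: 0.658
finger_force: 0.0
```

```bash
python3 - <<'E'
from h import *
s=T(CH,[[0,-222,0]])[0,:2];print(s)
f=grab_frame("side");cv2.imwrite("raw_side1.png",f[...,::-1]);crop("side1",f,200,140,160,160,3.7)
D=down(.56)
plan([("up",[480,-10,280],down(1.907)),("oversel",[*s,270],D),("sel",[*s,184],D)])
E
```

```text
[680.19856276  83.70654974]
up 0 [0.003, -0.002, -0.664, 0.01, 0.0, -0.0] rows 2.0
oversel 0 [0.082, 0.798, 0.035, 0.0, 0.0, 0.93] rows 4.9
oversel 1 [0.497, 0.452, 0.029, 0.0, 0.0, 0.78] rows 4.1
sel 0 [0.001, -0.001, 0.574, 0.0, 0.0, 0.0] rows 1.7
```

View pics/side1.png

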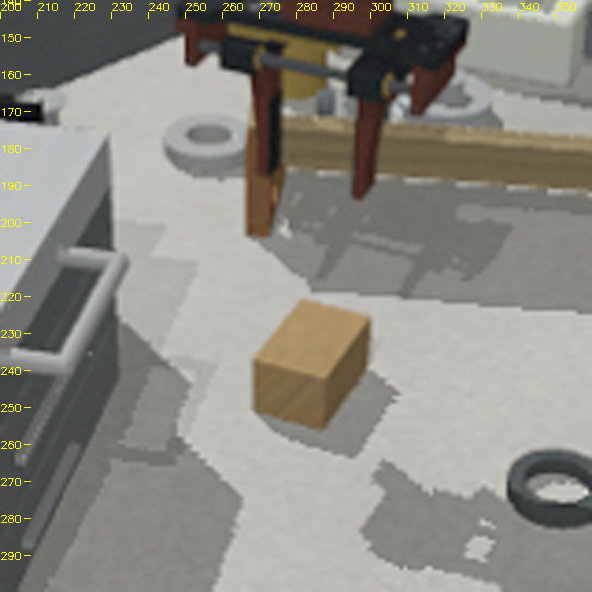

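The carton stands upright on the table (raw px 270–298, 222–255). On to the selector.

Request:
{"api": "send_rows", "payload": {
  "commands": [
    [[0,0,-0.3,0,0,0,-0.09],[0,0,-0.664,0,0,0,-0.09],[0,0,-0.664,0,0,0,-0.09],[0,0,-0.664,0,0,0,-0.09]]
  ]
}}

```text
time: 8.35
position: [480.3, -10.3, 440.2]
tcp_rot: [3.141, 0.0, 1.906]
contact_force: [0.0, 0.1, -0.5]
opening: 0.451
finger_force: 0.0
```

Request:
{"api": "send_rows", "payload": {
  "commands": [
    [[0.082,0.798,0.035,0,0,0.93,-0.09],[0.082,0.798,0.035,0,0,0.93,-0.09],[0.082,0.798,0.035,0,0,0.93,-0.09],[0.082,0.798,0.035,0,0,0.93,-0.09],[0.082,0.798,0.035,0,0,0.93,-0.09]]
  ]
}}

```text
time: 8.85
position: [589.2, 41.2, 430.7]
tcp_rot: [-3.136, 0.003, 1.171]
contact_force: [-0.1, -0.3, -0.6]
opening: 0.459
finger_force: 0.0
```

Request:
{"api": "send_rows", "payload": {
  "commands": [
    [[0.497,0.452,0.029,0,0,0.78,-0.09],[0.497,0.452,0.029,0,0,0.78,-0.09],[0.497,0.452,0.029,0,0,0.78,-0.09],[0.497,0.452,0.029,0,0,0.78,-0.09],[0.497,0.452,0.029,0,0,0.78,-0.09]]
  ]
}}

```text
time: 9.35
position: [680.2, 83.6, 426.2]
tcp_rot: [-3.139, 0.005, 0.562]
contact_force: [-0.8, -0.2, -0.5]
opening: 0.457
finger_force: 0.0
```

```bash
python3 - <<'E'
from h import *
s=[680.2,83.7];D=down(.56)
print(get_obs()['joint_positions'].round(2))
plan([("oversel",[*s,210],D),("sel",[*s,184],D),("turn",[*s,184],down(-.14))])
E
```

```text
[ 0.1   0.49  1.47 -0.    1.19  1.11]
oversel 0 [0.002, 0.001, 0.355, -0.0, 0.01, 0.0] rows 1.1
sel 0 [-0.0, 0.0, 0.173, -0.0, -0.0, 0.0] rows 0.5
turn 0 [-0.0, 0.0, 0.0, -0.0, -0.0, 0.89] rows 4.7
```

Request:
{"api": "send_rows", "payload": {
  "commands": [
    [[0,0,0.2,0,0,0,-0.09],[0,0,0.35,0,0,0,-0.09],[0,0,0.44,0,0,0,-0.09],[0,0,0.5,0,0,0,-0.09],[0,0,0.53,0,0,0,-0.09]]
  ]
}}

```text
time: 9.85
position: [680.3, 83.4, 349.8]
tcp_rot: [-3.141, 0.001, 0.564]
contact_force: [0.1, -0.5, 0.7]
opening: 0.457
finger_force: 0.0
```

Request:
{"api": "send_rows", "payload": {
  "commands": [
    [[0,0,0,0,0,0,-0.9],[0,0,0,0,0,0,-0.9],[0,0,0,0,0,0,-0.9],[0,0,0,0,0,0,-0.9],[0,0,0,0,0,0,-0.9]]
  ],
  "newtons": 20
}}

```text
time: 10.35
position: [680.3, 84.3, 352.2]
tcp_rot: [-3.14, -0.001, 0.563]
contact_force: [-3.0, 4.0, 3.6]
opening: 0.158
finger_force: 20.0
```

Request:
{"api": "send_rows", "payload": {
  "commands": [
    [[0,0,0,0,0,0.17,-0.9],[0,0,0,0,0,0.34,-0.9],[0,0,0,0,0,0.51,-0.9],[0,0,0,0,0,0.68,-0.9],[0,0,0,0,0,0.85,-0.9]]
  ]
}}

```text
time: 10.85
position: [680.1, 85.2, 352.2]
tcp_rot: [-3.138, 0.001, -0.11]
contact_force: [-4.5, 8.7, 4.0]
opening: 0.159
finger_force: 20.0
```

Request:
{"api": "send_rows", "payload": {
  "commands": [
    [[0,0,0,0,0,0.05,-0.9],[0,0,0,0,0,0.05,-0.9],[0,0,0,0,0,0.05,-0.9]]
  ]
}}

```text
time: 11.15
position: [680.1, 85.3, 352.2]
tcp_rot: [-3.138, 0.001, -0.143]
contact_force: [-3.2, 8.4, 3.5]
opening: 0.159
finger_force: 20.0
```

Request:
{"api": "send_rows", "payload": {
  "commands": [
    [[0,0,0,0,0,0,-0.09],[0,0,0,0,0,0,-0.09],[0,0,0,0,0,0,-0.09],[0,0,0,0,0,0,-0.09],[0,0,0,0,0,0,-0.09]]
  ]
}}

```text
time: 11.65
position: [680.5, 83.2, 351.2]
tcp_rot: [3.142, -0.0, -0.144]
contact_force: [-0.5, -0.2, 0.5]
opening: 0.453
finger_force: 0.0
```

Request:
{"api": "send_rows", "payload": {
  "commands": [
    [[0,0,-0.1,0,0,0,-0.09],[0,0,-0.3,0,0,0,-0.09],[0,0,-0.6,0,0,0,-0.09],[0,0,-0.6,0,0,0,-0.09]]
  ]
}}

```text
time: 12.05
position: [682.1, 83.6, 449.3]
tcp_rot: [-3.139, -0.012, -0.144]
contact_force: [0.5, -0.5, 0.7]
opening: 0.453
finger_force: 0.0
```

```bash
python3 - <<'E'
from h import *
h=T(CH,[[-125,0,175.5]])[0];print(h)
ax=lambda x,z:T(CH,[[x,0,z]])[0]
y=CH[2]; D=down(y,.75)
# approach point: grasp point low in front of handle
print(D.apply([0,0,1]))
plan([("a",[560,20,330],down(.4)),("b",ax(-220,260),down(y,.4)),("c",ax(-220,220),D),("under",ax(-145,140),D)])
E
```

```text
[456.31967891 205.30936782 175.5       ]
[ 0.57737705  0.36230808 -0.73168887]
a 0 [-0.741, 0.535, -0.301, 0.0, -0.02, -0.69] rows 3.6
b 0 [-0.97, -1.0, 0.451, 0.03, 0.41, -0.16] rows 4.4
b 1 [-0.221, -0.263, 0.039, 0.01, 0.1, -0.04] rows 1.0
c 0 [-0.475, 0.001, 0.312, 0.0, 0.45, -0.0] rows 2.4
under 0 [0.001, -0.001, 0.731, 0.0, -0.0, -0.0] rows 2.2
```

Request:
{"api": "send_rows", "payload": {
  "commands": [
    [[-0.741,0.535,-0.301,0,-0.02,-0.69,-1],[-0.741,0.535,-0.301,0,-0.02,-0.69,-1],[-0.741,0.535,-0.301,0,-0.02,-0.69,-1],[-0.741,0.535,-0.301,0,-0.02,-0.69,-1]]
  ]
}}

```text
time: 12.45
position: [555.6, 18.3, 489.0]
tcp_rot: [-3.138, 0.014, 0.402]
contact_force: [0.2, 0.5, -0.3]
opening: 0.125
finger_force: 0.0
```

Request:
{"api": "send_rows", "payload": {
  "commands": [
    [[-0.97,-1,0.451,0.03,0.41,-0.16,-1],[-0.97,-1,0.451,0.03,0.41,-0.16,-1],[-0.97,-1,0.451,0.03,0.41,-0.16,-1],[-0.97,-1,0.451,0.03,0.41,-0.16,-1],[-0.97,-1,0.451,0.03,0.41,-0.16,-1]]
  ]
}}

```text
time: 12.95
position: [361.5, 101.8, 420.2]
tcp_rot: [-3.131, -0.306, 0.523]
contact_force: [0.3, -0.1, -0.7]
opening: 0.006
finger_force: 0.0
```

```bash
python3 - <<'E'
from h import *
o=get_obs();print(o['joint_positions'].round(3),o['position'].round(1),o['tcp_rot'].round(3))
ax=lambda x,z:T(CH,[[x,0,z]])[0]
D=down(CH[2],.6)
plan([("c",ax(-211,235),D),("under",ax(-149,144),D)])
f=grab_frame("top");crop("top2",f,40,100,230,170,3.4)
E
```

```text
[ 0.208 -0.039  2.197  0.161  0.702  1.145] [361.5 101.8 420.2] [-3.131 -0.306  0.523]
c 0 [-0.382, -0.235, 0.237, 0.01, 0.37, -0.04] rows 2.0
under 0 [0.002, 0.001, 0.734, -0.0, 0.0, -0.01] rows 2.2
```

View pics/top2.png

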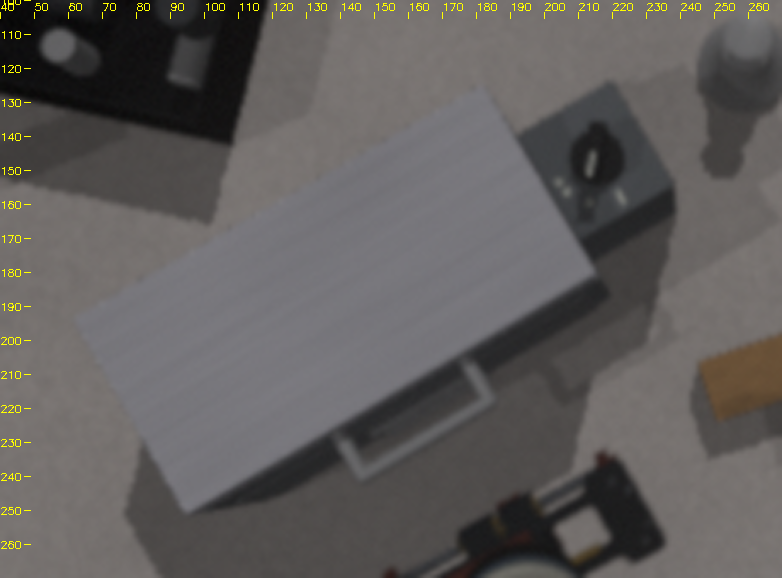

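The selector pointer is on the single dot, near raw px (213,158). Moving under the handle.

Request:
{"api": "send_rows", "payload": {
  "commands": [
    [[-0.382,-0.235,0.237,0.01,0.37,-0.04,-1],[-0.382,-0.235,0.237,0.01,0.37,-0.04,-1],[-0.382,-0.235,0.237,0.01,0.37,-0.04,-1],[-0.382,-0.235,0.237,0.01,0.37,-0.04,-1]]
  ]
}}

```text
time: 13.4
position: [308.7, 110.2, 369.8]
tcp_rot: [-3.137, -0.598, 0.555]
contact_force: [1.3, 0.8, 0.1]
opening: 0.004
finger_force: 0.0
```

```bash
python3 - <<'E'
from h import *
o=get_obs();print(o['joint_positions'].round(3),o['position'].round(1),o['tcp_rot'].round(3))
ax=lambda x,z:T(CH,[[x,0,z]])[0]
D=down(CH[2],.6)
plan([("under",ax(-149,144),D)])
print("--lift, from under")
B=lambda th:np.array([85-210.6*np.cos(th+.074),160+210.6*np.sin(th+.074)])
tz=np.array([np.sin(.6),-np.cos(.6)]);n=np.array([np.cos(.6),np.sin(.6)])
g0=np.array([-149,144])
for th in(0,.2,.4,.6,.8,1.0,1.1):
    g=B(th)-18*n+12*tz;d=g-g0;print(th,g.round(0),"tool x,z shift frac",(d@n/150).round(3),(d@tz/150).round(3))
E
```

```text
[ 0.236 -0.049  2.412  0.731  0.273  0.593] [308.7 110.2 369.8] [-3.137 -0.598  0.555]
under 0 [-0.014, -0.013, 0.726, -0.0, 0.0, -0.01] rows 2.2
--lift, from under
0 [-133.  156.] tool x,z shift frac 0.131 -0.003
0.2 [-126.  197.] tool x,z shift frac 0.327 -0.204
0.4 [-110.  236.] tool x,z shift frac 0.559 -0.361
0.6 [-88. 271.] tool x,z shift frac 0.817 -0.47
0.8 [-58. 301.] tool x,z shift frac 1.092 -0.525
1.0 [-23. 325.] tool x,z shift frac 1.372 -0.524
1.1 [ -4. 334.] tool x,z shift frac 1.511 -0.502
```

Request:
{"api": "send_rows", "payload": {
  "commands": [
    [[0,0,0.25,0,0,0,-1],[0,0,0.5,0,0,0,-1],[-0.01,-0.01,0.726,0,0,0,-1],[-0.01,-0.01,0.726,0,0,0,-1],[-0.01,-0.01,0.726,0,0,0,-1]]
  ]
}}

```text
time: 13.9
position: [352.7, 140.1, 304.3]
tcp_rot: [-3.117, -0.619, 0.556]
contact_force: [-0.1, 0.1, 0.1]
opening: 0.004
finger_force: 0.0
```

Request:
{"api": "send_rows", "payload": {
  "commands": [
    [[0.05,0,0,0,0,0,-1],[0.1,0,0,0,0,0,-1],[0.15,0,0,0,0,0,-1],[0.2,0,-0.07,0,0,0,-1],[0.2,0,-0.07,0,0,0,-1]]
  ]
}}

```text
time: 14.4
position: [364.2, 147.8, 328.7]
tcp_rot: [-3.116, -0.609, 0.556]
contact_force: [-10.7, -6.7, 0.4]
opening: 0.003
finger_force: 4.8
```

The tip is touching the front of the handle because the advance stopped short. Backing off and going lower.

Request:
{"api": "send_rows", "payload": {
  "commands": [
    [[-0.25,0,-0.1,0,0,0,-1],[-0.25,0,-0.1,0,0,0,-1],[-0.25,0,-0.1,0,0,0,-1],[-0.25,0,-0.1,0,0,0,-1]]
  ]
}}

```text
time: 14.8
position: [334.5, 128.2, 321.1]
tcp_rot: [-3.117, -0.617, 0.555]
contact_force: [0.1, -0.2, 0.2]
opening: 0.004
finger_force: 0.0
```

```bash
python3 - <<'E'
from h import *
o=get_obs();print(o['joint_positions'].round(3),o['position'].round(1),o['tcp_rot'].round(3),o['contact_force'].round(1))
r=R.from_euler('xyz',o['tcp_rot']);g=o['position']+r.apply([0,0,163]);c,s=np.cos(CH[2]),np.sin(CH[2]);d=g-[*CH[:2],0];print("grasp in chest",c*d[0]+s*d[1],-s*d[0]+c*d[1],d[2])
ax=lambda x,z:T(CH,[[x,0,z]])[0]
for l in(.6,.5):
  tz=np.array([np.sin(l),-np.cos(l)]);n=np.array([np.cos(l),np.sin(l)]);g=np.array([-125,175.5])-36*n+10*tz;print(g)
  plan([("under",ax(*g),down(CH[2],l))])
E
```

```text
[ 0.265  0.14   2.406  1.548  0.19  -0.216] [334.5 128.2 321.1] [-3.117 -0.617  0.555] [ 0.1 -0.2  0.2]
grasp in chest -174.88139536576267 2.822981395448508 188.19286179354876
[-149.0656574   146.91951481]
under 0 [-0.0, 0.003, 0.324, -0.03, -0.02, -0.01] rows 1.0
[-151.79871684  149.46485499]
under 0 [0.103, 0.002, 0.307, -0.03, -0.15, -0.0] rows 1.0
```

```bash
python3 - <<'E'
from h import *
ax=lambda x,z:T(CH,[[x,0,z]])[0]
l=.85;D=down(CH[2],l);tz=np.array([np.sin(l),-np.cos(l)]);n=np.array([np.cos(l),np.sin(l)]);g=np.array([-125,175.5])-36*n+10*tz
plan([("pre",ax(*(g-45*tz)),D),("under",ax(*g),D)])
B=lambda th:np.array([85-210.6*np.cos(th+.074),160+210.6*np.sin(th+.074)])
for th in(0,.2,.4,.6,.8,1.0,1.1):
    q=B(th)-18*n+10*tz;d=q-g;print(th,q.round(0),(d@n/150).round(3),(d@tz/150).round(3))
E
```

```text
pre 0 [-0.316, -0.0, 0.119, -0.03, 0.3, -0.01] rows 1.6
under 0 [-0.001, -0.001, 0.3, 0.0, -0.0, 0.0] rows 0.9
0 [-129.  155.] 0.12 -0.0
0.2 [-122.  197.] 0.36 -0.146
0.4 [-107.  236.] 0.623 -0.241
0.6 [-84. 271.] 0.901 -0.282
0.8 [-55. 301.] 1.181 -0.268
1.0 [-20. 325.] 1.452 -0.197
1.1 [ -1. 334.] 1.581 -0.142
```

Request:
{"api": "send_rows", "payload": {
  "commands": [
    [[-0.316,0,0.119,-0.03,0.3,-0.01,-1],[-0.316,0,0.119,-0.03,0.3,-0.01,-1],[-0.316,0,0.119,-0.03,0.3,-0.01,-1],[-0.316,0,0.119,-0.03,0.3,-0.01,-1],[-0.316,0,0.119,-0.03,0.3,-0.01,-1]]
  ]
}}

```text
time: 15.3
position: [310.4, 116.9, 280.0]
tcp_rot: [-3.111, -0.834, 0.553]
contact_force: [0.3, 2.0, 0.6]
opening: 0.004
finger_force: 0.0
```

Request:
{"api": "send_rows", "payload": {
  "commands": [
    [[0,0,0,0,0,0,-1],[0,0,0,0,0,0,-1],[0,0,0,0,0,0,-1]]
  ]
}}

```text
time: 15.6
position: [309.4, 117.1, 280.1]
tcp_rot: [-3.106, -0.829, 0.552]
contact_force: [-0.2, -1.0, 0.0]
opening: 0.001
finger_force: 0.0
```

```bash
python3 - <<'E'
from h import *
o=get_obs();print(o['joint_positions'].round(3))
ax=lambda x,z:T(CH,[[x,0,z]])[0]
l=.85;D=down(CH[2],l);tz=np.array([np.sin(l),-np.cos(l)]);n=np.array([np.cos(l),np.sin(l)]);g=np.array([-125,175.5])-36*n+10*tz
plan([("pre",ax(*(g-45*tz)),D),("under",ax(*g),D)])
E
```

```text
[ 0.22   0.294  2.532  2.587  0.546 -1.315]
pre 0 [-0.01, 0.023, -0.002, -0.04, 0.03, -0.01] rows 0.3
under 0 [-0.001, -0.001, 0.3, 0.0, -0.0, 0.0] rows 0.9
```

Request:
{"api": "send_rows", "payload": {
  "commands": [
    [[0,0.02,0.1,0,0,0,-1],[0,0.02,0.2,0,0,0,-1],[0,0.02,0.3,0,0,0,-1],[0,0.02,0.3,0,0,0,-1]]
  ]
}}

```text
time: 16.0
position: [339.0, 133.6, 249.0]
tcp_rot: [-3.107, -0.829, 0.552]
contact_force: [-0.4, -0.2, 0.0]
opening: 0.007
finger_force: 0.0
```

Request:
{"api": "send_rows", "payload": {
  "commands": [
    [[0.04,0,0,0,0,0,-1],[0.08,0,0,0,0,0,-1],[0.12,0,0,0,0,0,-1],[0.18,0,-0.04,0,0,0,-1],[0.24,0,-0.075,0,0,0,-1]]
  ]
}}

```text
time: 16.5
position: [350.5, 140.4, 283.9]
tcp_rot: [-3.109, -0.826, 0.552]
contact_force: [-4.8, -1.3, -2.0]
opening: 0.005
finger_force: 2.0
```

```bash
cat >> h.py <<'E'
def gc():
    o=get_obs();r=R.from_euler('xyz',o['tcp_rot']);g=o['position']+r.apply([0,0,163]);c,s=np.cos(CH[2]),np.sin(CH[2]);d=g-[*CH[:2],0]
    print("grasp in chest",np.round([c*d[0]+s*d[1],-s*d[0]+c*d[1],d[2]],1),"rot",o['tcp_rot'].round(3),"q",o['joint_positions'].round(2),"F",o['contact_force'].round(1),o['time'])
E
python3 -c "
from h import *
gc()
f=grab_frame('side');crop('lid1',f,90,110,160,160,3.7)"
```

```text
grasp in chest [-129.3    5.6  173.5] rot [-3.109 -0.826  0.552] q [ 0.27  0.31  2.44  2.59  0.47 -1.27] F [-4.8 -1.3 -2. ] 16.5
```

View pics/lid1.png

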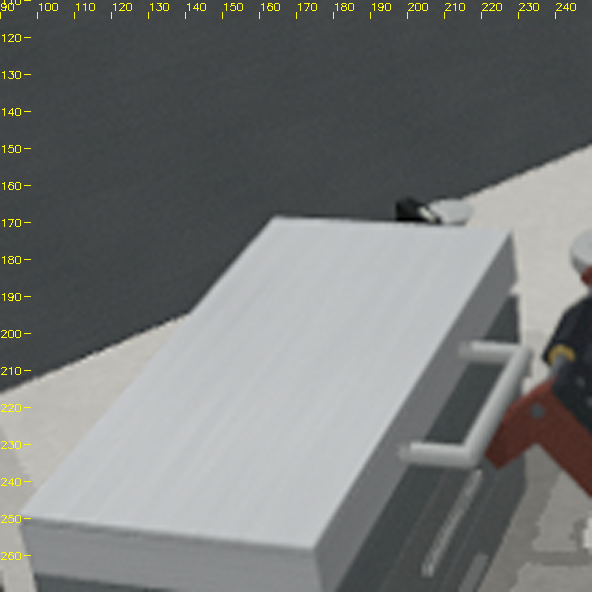

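The finger is under the bar and the lid is starting to rise. Continuing along the arc.

Request:
{"api": "send_rows", "payload": {
  "commands": [
    [[0.12,0,-0.07,0,0,0,-1],[0.25,0,-0.12,0,0,0,-1],[0.38,0,-0.166,0,0,0,-1],[0.52,0,-0.19,0,0,0,-1],[0.66,0,-0.207,0,0,0,-1]]
  ]
}}

```text
time: 17.05
position: [388.7, 162.5, 377.9]
tcp_rot: [-3.11, -0.829, 0.552]
contact_force: [-2.4, 1.2, -1.2]
opening: 0.005
finger_force: 0.8
```

```bash
python3 -c "
from h import *
gc()
f=grab_frame('side');crop('lid2',f,90,80,160,190,3.1)"
```

```text
grasp in chest [-84.8   3.8 267.9] rot [-3.11  -0.829  0.552] q [ 0.3   0.1   2.29  1.85  0.22 -0.45] F [-2.4  1.2 -1.2] 17.05
```

View pics/lid2.png

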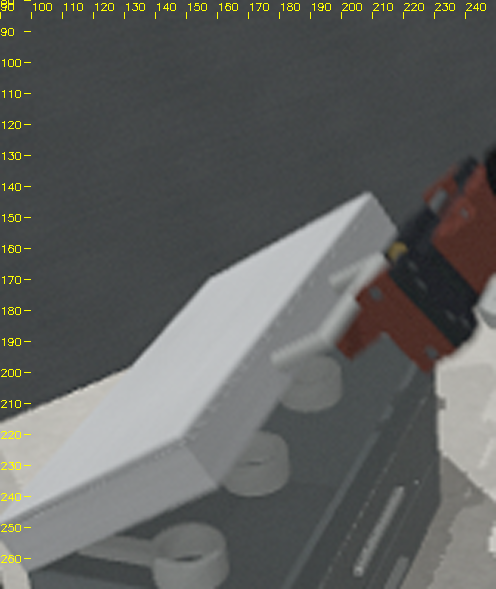

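Request:
{"api": "send_rows", "payload": {
  "commands": [
    [[0.14,0,0,0,0,0,-1],[0.28,0,0.014,0,0,0,-1],[0.41,0,0.05,0,0,0,-1],[0.55,0,0.085,0,0,0,-1],[0.65,0,0.13,0,0,0,-1]]
  ]
}}

```text
time: 17.6
position: [457.6, 205.7, 436.8]
tcp_rot: [-3.109, -0.831, 0.553]
contact_force: [-10.8, -4.3, 18.3]
opening: 0.004
finger_force: 10.1
```

Request:
{"api": "send_rows", "payload": {
  "commands": [
    [[0.05,0,0,0,0,0,-1],[0.05,0,0,0,0,0,-1],[0.05,0,0,0,0,0,-1],[0.05,0,0,0,0,0,-1],[0.05,0,0,0,0,0,-1]]
  ]
}}

```text
time: 18.1
position: [460.9, 207.7, 440.2]
tcp_rot: [-3.108, -0.827, 0.551]
contact_force: [-0.2, -0.1, 0.7]
opening: 0.006
finger_force: 0.0
```

```bash
python3 -c "
from h import *
gc()
plan([('back',T(CH,[[-150,0,420]])[0],down(CH[2],.7))])"
```

```text
grasp in chest [2.0e-01 4.0e+00 3.3e+02] rot [-3.108 -0.827  0.551] q [0.36 0.11 2.08 0.92 0.22 0.53] F [-0.2 -0.1  0.7] 18.1
back 0 [-0.086, -0.029, -1.0, -0.03, -0.14, -0.0] rows 3.0
back 1 [-0.026, -0.001, -0.132, -0.01, -0.02, -0.01] rows 0.4
```

Request:
{"api": "send_rows", "payload": {
  "commands": [
    [[-0.02,0,-0.3,0,0,0,-1],[-0.05,0,-0.6,0,0,0,-1],[-0.08,0,-0.9,0,0,0,-1],[-0.08,0,-0.9,0,0,0,-1],[-0.08,0,-0.9,0,0,0,-1]]
  ]
}}

```text
time: 18.6
position: [371.7, 147.5, 523.9]
tcp_rot: [-3.109, -0.831, 0.552]
contact_force: [0.1, 0.8, -0.8]
opening: 0.006
finger_force: 0.0
```

Request:
{"api": "send_rows", "payload": {
  "commands": [
    [[0,0,0,0,0,0,-1],[0,0,0,0,0,0,-1],[0,0,0,0,0,0,-1],[0,0,0,0,0,0,-1],[0,0,0,0,0,0,-1]]
  ]
}}

```text
time: 19.1
position: [372.5, 148.0, 522.6]
tcp_rot: [-3.108, -0.827, 0.551]
contact_force: [-0.5, -0.5, -0.2]
opening: 0.005
finger_force: 0.0
```

Request:
{"api": "send_rows", "payload": {
  "commands": [
    [[0,0,0,0,0,0,-1],[0,0,0,0,0,0,-1],[0,0,0,0,0,0,-1],[0,0,0,0,0,0,-1],[0,0,0,0,0,0,-1]]
  ]
}}

```text
time: 19.6
position: [372.2, 147.8, 523.2]
tcp_rot: [-3.108, -0.828, 0.552]
contact_force: [0.1, -0.4, 0.3]
opening: 0.004
finger_force: 0.0
```

```bash
python3 -c "
from h import *
gc()
f=grab_frame('top');g=grab_frame('side')
cv2.imwrite('raw_top3.png',f[...,::-1]);cv2.imwrite('raw_side3.png',g[...,::-1])
a=cv2.resize(f[90:290,30:430,::-1],(800,400),interpolation=cv2.INTER_CUBIC);b=g[100:300,60:460,::-1]
b=cv2.resize(b,(400,200));cv2.imwrite('pics/both3.png',np.vstack([a,np.hstack([b,np.zeros_like(b)])]))"
```

```text
grasp in chest [-1.068e+02  4.000e-01  4.131e+02] rot [-3.108 -0.828  0.552] q [ 0.27 -0.2   2.16  0.58  0.45  0.85] F [ 0.1 -0.4  0.3] 19.6
```

View pics/both3.png

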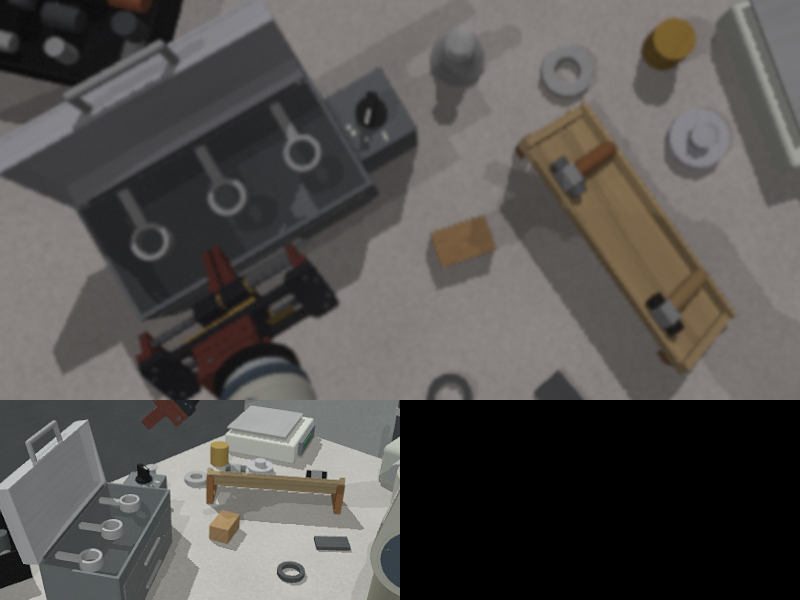

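Lid is fully open, with ring holders at raw top px (181,166), (143,187) and (105,211). Hammers haven't moved. Refining the ring positions.

```bash
python3 - <<'E'
from h import *
P=T(CH,[[0,-115,155],[0,0,155],[0,115,155]]);print("pred top",w2px("top",P).round(1).tolist(),"side",w2px("side",P).round(1).tolist())
g=cv2.cvtColor(cv2.imread("raw_top3.png"),cv2.COLOR_BGR2GRAY)[150:230,85:205];s=6
gu=cv2.GaussianBlur(cv2.resize(g,None,fx=s,fy=s,interpolation=cv2.INTER_CUBIC),(0,0),3)
c=cv2.HoughCircles(gu,cv2.HOUGH_GRADIENT,1,100,param1=60,param2=22,minRadius=32,maxRadius=64)
print(np.c_[(c[0][:8,:2]+.5)/s-.5+[85,150],c[0][:8,2]/s].round(1).tolist())
# bright-ring centroid (window mean over thresholded bright pixels)
for n,im in(("top","raw_top3.png"),("side","raw_side3.png")):
    g=cv2.cvtColor(cv2.imread(im),cv2.COLOR_BGR2GRAY).astype(float)
    for p in w2px(n,P):
        x,y=p.round().astype(int);w=g[y-13:y+14,x-13:x+14];print(n,(x,y));
f=cv2.imread("raw_side3.png")[...,::-1];a=cv2.imread("raw_top3.png")[...,::-1]
u=cv2.resize(f[185:280,130:210],None,fx=5,fy=5,interpolation=cv2.INTER_CUBIC);v=cv2.resize(a[150:230,85:205],None,fx=3.3,fy=3.3,interpolation=cv2.INTER_CUBIC)
th=np.linspace(0,2*np.pi,60)
for im,n,o,k in((u,"side",[130,185],5),(v,"top",[85,150],3.3)):
    for y in(-115,0,115):
        for r in(18,25):
            q=w2px(n,T(CH,np.c_[r*np.cos(th),y+r*np.sin(th),0*th+155]));cv2.polylines(im,[((q-o+.5)*k).round().astype(int)],True,(255,0,0))
v=cv2.copyMakeBorder(v,0,u.shape[0]-v.shape[0],0,0,0);cv2.imwrite("pics/rings.png",np.hstack([u,v])[...,::-1])
E
```

```text
pred top [[181.1, 166.6], [143.3, 188.6], [104.8, 211.0]] side [[189.6, 198.7], [171.8, 224.4], [150.7, 255.0]]
[[104.2, 210.0, 9.8]]
top (np.int64(181), np.int64(167))
top (np.int64(143), np.int64(189))
top (np.int64(105), np.int64(211))
side (np.int64(190), np.int64(199))
side (np.int64(172), np.int64(224))
side (np.int64(151), np.int64(255))
```

View pics/rings.png

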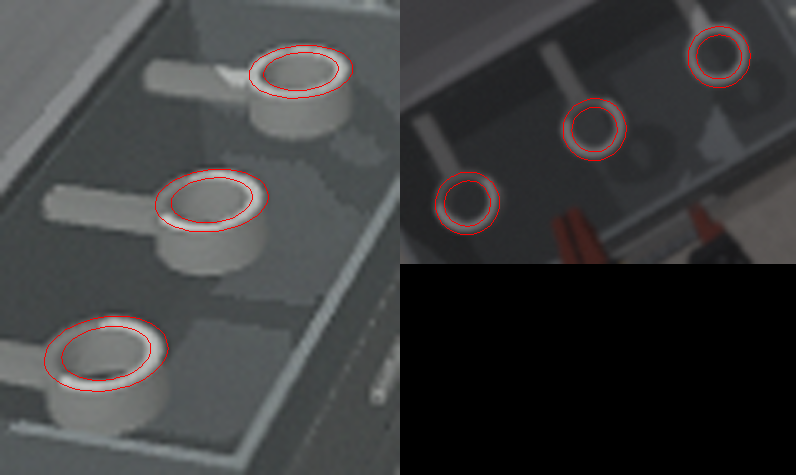

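```bash
cat >> h.py <<'E'
YR=-.952; LR=.8708
HD=[np.array([414.9,-326.4,111.]),np.array([603.2,-190.4,111.])]
DP=down(YR,LR)
def hp(i,dx=0,dz=0): return HD[i]+DP.apply([2+dx,0,-6+dz])
E
python3 - <<'E'
from h import *
print(DP.as_matrix().round(2).tolist())
plan([("mid",[480,-60,380],down(-.2,.5)),("pre",hp(1,70,-40),DP),("pre2",hp(1,0,-50),DP),("pick",hp(1),DP)])
E
```

```text
[[0.37, -0.81, 0.44], [-0.52, -0.58, -0.62], [0.76, 0.0, -0.64]]
mid 0 [-0.282, 1.0, -0.339, -0.53, -0.32, 0.64] rows 4.7
mid 1 [0.043, 0.2, 0.021, -0.1, -0.07, 0.12] rows 0.9
pre 0 [0.071, 0.101, 1.0, -0.35, 0.26, 0.43] rows 3.2
pre 1 [-0.109, -0.123, 0.741, -0.26, 0.19, 0.32] rows 2.4
pre2 0 [-0.467, -0.0, -0.065, -0.0, 0.0, -0.0] rows 1.4
pick 0 [0.001, 0.0, 0.334, -0.0, 0.0, -0.0] rows 1.0
```

Request:
{"api": "send_rows", "payload": {
  "commands": [
    [[-0.282,1,-0.339,-0.53,-0.32,0.64,1],[-0.282,1,-0.339,-0.53,-0.32,0.64,1],[-0.282,1,-0.339,-0.53,-0.32,0.64,1],[-0.282,1,-0.339,-0.53,-0.32,0.64,1],[-0.282,1,-0.339,-0.53,-0.32,0.64,1]]
  ]
}}

```text
time: 20.2
position: [398.8, -16.4, 523.2]
tcp_rot: [-3.117, -0.552, -0.098]
contact_force: [-0.8, 0.3, -1.1]
opening: 0.422
finger_force: 0.0
```

```bash
python3 - <<'E'
from h import *
gc()
plan([("pre",hp(1,70,0),DP),("pick",hp(1),DP)])
E
```

```text
grasp in chest [-221.6 -206.3  384.4] rot [-3.117 -0.552 -0.098] q [-0.07 -0.18  2.09  0.02  0.68  1.57] F [-0.8  0.3 -1.1] 20.2
pre 0 [0.038, 0.331, 1.0, -0.38, 0.2, 0.42] rows 3.2
pre 1 [-0.064, 0.023, 1.0, -0.35, 0.19, 0.39] rows 3.0
pre 2 [-0.006, -0.005, 0.023, -0.01, 0.0, 0.01] rows 0.1
pick 0 [-0.466, -0.001, 0.001, -0.0, 0.0, 0.0] rows 1.4
```

Request:
{"api": "send_rows", "payload": {
  "commands": [
    [[0.038,0.331,1,-0.38,0.2,0.42,1],[0.038,0.331,1,-0.38,0.2,0.42,1],[0.038,0.331,1,-0.38,0.2,0.42,1],[0.038,0.331,1,-0.38,0.2,0.42,1],[0.038,0.331,1,-0.38,0.2,0.42,1]]
  ]
}}

```text
time: 20.7
position: [481.0, -84.9, 414.1]
tcp_rot: [3.12, -0.682, -0.48]
contact_force: [0.1, -1.0, -0.4]
opening: 0.879
finger_force: 0.0
```

```bash
python3 - <<'E'
from h import *
gc()
plan([("pre",hp(1,70,0),DP),("pick",hp(1),DP)])
E
```

```text
grasp in chest [-209.4 -349.3  287.6] rot [ 3.12  -0.682 -0.48 ] q [-0.14  0.14  2.09 -0.73  0.35  2.54] F [ 0.1 -1.  -0.4] 20.7
pre 0 [-0.144, -0.025, 1.0, -0.37, 0.22, 0.4] rows 3.1
pre 1 [-0.024, -0.016, 0.064, -0.03, 0.01, 0.03] rows 0.2
pick 0 [-0.467, -0.0, 0.001, 0.0, 0.0, 0.0] rows 1.4
```

Joint 6 reached its limit there. I'll turn the tool half a turn (same grasp, other way round) while clear of everything.

Request:
{"api": "send_rows", "payload": {
  "commands": [
    [[0,0,0,0,0,-0.95,1],[0,0,0,0,0,-0.95,1],[0,0,0,0,0,-0.95,1],[0,0,0,0,0,-0.95,1],[0,0,0,0,0,-0.95,1]]
  ]
}}

```text
time: 21.2
position: [480.4, -84.6, 415.4]
tcp_rot: [2.625, -0.469, 0.386]
contact_force: [-0.7, -0.3, 0.2]
opening: 0.998
finger_force: 0.0
```

Request:
{"api": "send_rows", "payload": {
  "commands": [
    [[0,0,0,0,0,-0.95,1],[0,0,0,0,0,-0.95,1],[0,0,0,0,0,-0.95,1],[0,0,0,0,0,-0.95,1],[0,0,0,0,0,-0.95,1]]
  ]
}}

```text
time: 21.7
position: [480.4, -84.5, 415.5]
tcp_rot: [2.459, -0.033, 1.018]
contact_force: [-1.0, 0.1, 1.1]
opening: 0.999
finger_force: 0.0
```

Request:
{"api": "send_rows", "payload": {
  "commands": [
    [[0,0,0,0,0,-0.95,1],[0,0,0,0,0,-0.95,1],[0,0,0,0,0,-0.95,1],[0,0,0,0,0,-0.95,1],[0,0,0,0,0,-0.95,1]]
  ]
}}

```text
time: 22.2
position: [480.4, -84.5, 415.4]
tcp_rot: [2.583, 0.415, 1.632]
contact_force: [-0.3, -0.2, 0.8]
opening: 0.999
finger_force: 0.0
```

Request:
{"api": "send_rows", "payload": {
  "commands": [
    [[0,0,0,0,0,-0.95,1],[0,0,0,0,0,-0.95,1],[0,0,0,0,0,-0.95,1],[0,0,0,0,0,-0.95,1],[0,0,0,0,0,-0.95,1]]
  ]
}}

```text
time: 22.7
position: [480.4, -84.5, 415.5]
tcp_rot: [3.036, 0.676, 2.461]
contact_force: [0.3, -0.5, 0.5]
opening: 1.0
finger_force: 0.0
```

```bash
cat >> h.py <<'E'
FL=R.from_euler('z',np.pi)
DF=DP*FL
E
python3 - <<'E'
from h import *
gc()
plan([("pre",hp(1,70,0),DF),("pick",hp(1),DF)])
E
```

```text
grasp in chest [-209.5 -348.6  289. ] rot [3.036 0.676 2.461] q [-0.14  0.13  2.09 -0.73  0.35 -0.45] F [ 0.3 -0.5  0.5] 22.7
pre 0 [0.147, 0.001, 1.0, 0.35, -0.24, 0.22] rows 3.0
pre 1 [0.027, 0.018, 0.074, 0.03, -0.02, 0.02] rows 0.2
pick 0 [0.467, -0.002, -0.0, -0.0, -0.0, -0.0] rows 1.4
```

Request:
{"api": "send_rows", "payload": {
  "commands": [
    [[0.147,0,1,0.35,-0.24,0.22,1],[0.147,0,1,0.35,-0.24,0.22,1],[0.147,0,1,0.35,-0.24,0.22,1],[0.147,0,1,0.35,-0.24,0.22,1],[0.147,0,1,0.35,-0.24,0.22,1]]
  ]
}}

```text
time: 23.2
position: [573.1, -114.1, 324.1]
tcp_rot: [-3.127, 0.796, 2.194]
contact_force: [0.6, -0.1, 0.6]
opening: 0.997
finger_force: 0.0
```

```bash
python3 - <<'E'
from h import *
gc()
plan([("pre",hp(1,70,0),DF),("pick",hp(1),DF)])
E
```

```text
grasp in chest [-190.9 -449.   210.1] rot [-3.127  0.796  2.194] q [-0.1   0.45  1.93 -1.31  0.6   0.37] F [ 0.6 -0.1  0.6] 23.2
pre 0 [0.25, -0.128, 0.215, -0.01, -0.1, 0.0] rows 1.1
pick 0 [0.467, 0.001, -0.002, -0.0, 0.0, 0.01] rows 1.4
```

```bash
cat >> h.py <<'E'
L=.6;DF=down(YR,L)*FL;A=LR-L
ZH=np.array([np.sin(.7)*np.cos(YR),np.sin(.7)*np.sin(YR),np.cos(.7)])
OFF=DF.inv().apply(4*ZH)+[0,0,-8]
PF=down(CH[2],A)
def hp(i,h=0): return HD[i]+DF.apply(OFF)+h*ZH
def rp(k,h,dx=0): return T(CH,[[dx,[-115,0,115][k],168+h]])[0]+PF.apply(OFF)
E
python3 - <<'E'
from h import *
gc();print(OFF)
plan([("pre",hp(1,60),DF),("pick",hp(1),DF)])
E
```

```text
grasp in chest [-190.9 -449.   210.1] rot [-3.127  0.796  2.194] q [-0.1   0.45  1.93 -1.31  0.6   0.37] F [ 0.6 -0.1  0.6] 23.2
[-3.85423274e+00 -7.22489079e-16 -9.06999531e+00]
pre 0 [-0.003, -0.129, 0.224, -0.01, 0.25, 0.0] rows 1.3
pick 0 [0.385, 0.001, 0.108, -0.01, -0.0, 0.0] rows 1.2
```

Request:
{"api": "send_rows", "payload": {
  "commands": [
    [[-0.003,-0.129,0.224,-0.01,0.25,0,1],[-0.003,-0.129,0.224,-0.01,0.25,0,1],[-0.003,-0.129,0.224,-0.01,0.25,0,1],[-0.003,-0.129,0.224,-0.01,0.25,0,1]]
  ]
}}

```text
time: 23.6
position: [569.2, -145.7, 302.7]
tcp_rot: [-3.135, 0.601, 2.196]
contact_force: [-0.5, 0.2, 0.7]
opening: 1.003
finger_force: 0.0
```

```bash
python3 - <<'E'
from h import *
gc()
plan([("mid",hp(1,25),DF),("pick",hp(1),DF)])
a,b=[cv2.imread(f"raw_{n}.png") for n in("top3","top3")]
f=grab_frame("side")[...,::-1];g=cv2.imread("raw_side3.png");d=cv2.absdiff(f,g).max(2);print("side diff around h0 head, carton",d[165:182,360:392].mean(),d[220:260,265:305].mean())
E
```

```text
grasp in chest [-211.1 -449.4  168.3] rot [-3.135  0.601  2.196] q [-0.19  0.47  1.91 -0.97  0.5  -0.  ] F [-0.5  0.2  0.7] 23.6
mid 0 [0.226, 0.013, 0.074, -0.0, 0.0, 0.01] rows 0.7
pick 0 [0.161, 0.0, 0.044, -0.0, 0.0, -0.0] rows 0.5
side diff around h0 head, carton 16.238970588235293 7.245625
```

Request:
{"api": "send_rows", "payload": {
  "commands": [
    [[0.11,0.013,0.037,0,0,0,1],[0.226,0.013,0.074,0,0,0,1],[0.28,0.013,0.09,0,0,0,1],[0.34,0.013,0.105,0,0,0,1],[0.387,0.013,0.118,0,0,0,1]]
  ]
}}

```text
time: 24.15
position: [548.2, -112.7, 255.4]
tcp_rot: [-3.136, 0.601, 2.198]
contact_force: [0.3, -1.2, -0.1]
opening: 1.002
finger_force: 0.0
```

Request:
{"api": "send_rows", "payload": {
  "commands": [
    [[0,0,0,0,0,0,-0.3],[0,0,0,0,0,0,-0.3],[0,0,0,0,0,0,-0.3],[0,0,0,0,0,0,-0.3],[0,0,0,0,0,0,-0.3]]
  ],
  "newtons": 40
}}

```text
time: 24.65
position: [548.8, -113.7, 255.7]
tcp_rot: [-3.137, 0.6, 2.196]
contact_force: [-0.6, 2.0, 2.6]
opening: 0.657
finger_force: 40.0
```

Request:
{"api": "send_rows", "payload": {
  "commands": [
    [[0,0,0,0,0,0,-0.3],[0,0,0,0,0,0,-0.3],[0,0,0,0,0,0,-0.3]]
  ]
}}

```text
time: 24.95
position: [548.8, -113.7, 255.7]
tcp_rot: [-3.136, 0.6, 2.197]
contact_force: [-0.4, 0.9, 5.4]
opening: 0.661
finger_force: 40.0
```

```bash
python3 - <<'E'
from h import *
gc();o=get_obs();r=R.from_euler('xyz',o['tcp_rot']);print("err tool",r.inv().apply(hp(1)-o['position']-r.apply([0,0,163])).round(1))
E
```

```text
grasp in chest [-211.1 -411.3  121.2] rot [-3.136  0.6    2.197] q [-0.13  0.53  1.98 -1.16  0.47  0.27] F [-0.4  0.9  5.4] 24.95
err tool [0.3 0.1 0.4]
```

```bash
python3 - <<'E'
from h import *
print(T(CH,[[0,0,155]]))
plan([("l1",hp(1,70),DF),("l2",[590,-120,330],DF),("ring",rp(1,150),PF)])
E
```

```text
[[562.2  271.75 155.  ]]
l1 0 [-0.448, -0.004, -0.122, -0.0, 0.0, 0.01] rows 1.4
l2 0 [0.007, 0.157, -1.0, -0.0, 0.0, -0.0] rows 3.0
l2 1 [0.001, 0.042, -0.264, -0.0, 0.0, -0.0] rows 0.8
ring 0 [0.525, 0.42, -0.42, 0.14, 0.35, 0.86] rows 4.9
ring 1 [0.75, -0.07, -0.258, 0.14, 0.34, 0.86] rows 4.9
ring 2 [0.254, -0.247, -0.016, 0.07, 0.15, 0.38] rows 2.2
```

Request:
{"api": "send_rows", "payload": {
  "commands": [
    [[-0.1,0,-0.03,0,0,0,-0.3],[-0.22,0,-0.06,0,0,0,-0.3],[-0.34,0,-0.09,0,0,0,-0.3],[-0.448,0,-0.122,0,0,0,-0.3],[-0.448,0,-0.122,0,0,0,-0.3]]
  ]
}}

```text
time: 25.45
position: [575.4, -151.3, 309.1]
tcp_rot: [-3.137, 0.601, 2.194]
contact_force: [-0.2, 0.4, -2.6]
opening: 0.659
finger_force: 39.9
```

Request:
{"api": "send_rows", "payload": {
  "commands": [
    [[0,0.04,-0.25,0,0,0,-0.3],[0,0.08,-0.5,0,0,0,-0.3],[0,0.12,-0.75,0,0,0,-0.3],[0,0.157,-1,0,0,0,-0.3],[0,0.157,-1,0,0,0,-0.3]]
  ]
}}

```text
time: 25.95
position: [544.9, -65.6, 434.5]
tcp_rot: [-3.14, 0.602, 2.196]
contact_force: [0.5, 0.5, -3.8]
opening: 0.662
finger_force: 39.9
```

Request:
{"api": "send_rows", "payload": {
  "commands": [
    [[0,0.042,-0.264,0,0,0,-0.3],[0,0.042,-0.264,0,0,0,-0.3],[0,0.042,-0.264,0,0,0,-0.3]]
  ]
}}

```text
time: 26.25
position: [537.1, -45.5, 462.9]
tcp_rot: [-3.133, 0.599, 2.198]
contact_force: [-0.2, -0.0, -4.2]
opening: 0.66
finger_force: 39.9
```

```bash
python3 - <<'E'
from h import *
gc();print(get_obs()['opening'])
plan([("ring",rp(1,150),PF)])
E
```

```text
grasp in chest [-185.2 -347.2  328.3] rot [-3.133  0.599  2.198] q [ 0.    0.19  1.88 -0.68  0.83 -0.22] F [-0.2 -0.  -4.2] 26.25
0.6602033752170476
ring 0 [0.519, 0.421, -0.423, 0.14, 0.35, 0.86] rows 4.9
ring 1 [0.747, -0.065, -0.262, 0.14, 0.35, 0.86] rows 4.9
ring 2 [0.261, -0.25, -0.017, 0.06, 0.15, 0.39] rows 2.2
```

Request:
{"api": "send_rows", "payload": {
  "commands": [
    [[0.519,0.421,-0.423,0.14,0.35,0.86,-0.3],[0.519,0.421,-0.423,0.14,0.35,0.86,-0.3],[0.519,0.421,-0.423,0.14,0.35,0.86,-0.3],[0.519,0.421,-0.423,0.14,0.35,0.86,-0.3],[0.519,0.421,-0.423,0.14,0.35,0.86,-0.3]]
  ]
}}

```text
time: 26.75
position: [530.5, 72.7, 469.8]
tcp_rot: [2.96, 0.248, 1.483]
contact_force: [0.4, -0.2, -3.5]
opening: 0.661
finger_force: 39.9
```

Request:
{"api": "send_rows", "payload": {
  "commands": [
    [[0.747,-0.065,-0.262,0.14,0.35,0.86,-0.3],[0.747,-0.065,-0.262,0.14,0.35,0.86,-0.3],[0.747,-0.065,-0.262,0.14,0.35,0.86,-0.3],[0.747,-0.065,-0.262,0.14,0.35,0.86,-0.3],[0.747,-0.065,-0.262,0.14,0.35,0.86,-0.3]]
  ]
}}

```text
time: 27.25
position: [523.8, 191.2, 477.5]
tcp_rot: [3.036, -0.132, 0.856]
contact_force: [-0.4, -0.1, -3.0]
opening: 0.653
finger_force: 39.9
```

```bash
python3 - <<'E'
from h import *
gc()
plan([("ring",rp(1,150),PF)])
E
```

```text
grasp in chest [-50.  -58.1 316.9] rot [ 3.036 -0.132  0.856] q [ 0.33  0.21  1.76 -0.03  1.01  1.07] F [-0.4 -0.1 -3. ] 27.25
ring 0 [0.259, -0.254, -0.028, 0.06, 0.16, 0.38] rows 2.2
```

Request:
{"api": "send_rows", "payload": {
  "commands": [
    [[0.259,-0.254,-0.028,0.06,0.16,0.38,-0.3],[0.259,-0.254,-0.028,0.06,0.16,0.38,-0.3],[0.259,-0.254,-0.028,0.06,0.16,0.38,-0.3],[0.259,-0.254,-0.028,0.06,0.16,0.38,-0.3],[0.259,-0.254,-0.028,0.06,0.16,0.38,-0.3]]
  ]
}}

```text
time: 27.75
position: [519.7, 244.5, 484.6]
tcp_rot: [3.14, -0.273, 0.566]
contact_force: [0.4, -0.2, -2.8]
opening: 0.661
finger_force: 40.0
```

```bash
python3 - <<'E'
from h import *
gc()
plan([("ring",rp(1,150),PF),("ring",rp(1,100),PF)])
f=grab_frame('side');g=grab_frame('top')
h=rp(1,150)-PF.apply(OFF);print("head pred",h,w2px('side',[h,h-[0,0,126]]).round(1).tolist(),w2px('top',[h,h-[0,0,126]]).round(1).tolist())
a=cv2.resize(f[110:280,110:260,::-1],None,fx=3.4,fy=3.4,interpolation=cv2.INTER_CUBIC);b=cv2.resize(g[120:250,80:160+20,::-1],None,fx=2.9,fy=2.9,interpolation=cv2.INTER_CUBIC)
b=cv2.copyMakeBorder(b,0,a.shape[0]-b.shape[0],0,0,0);cv2.imwrite("pics/hang1.png",np.hstack([a,b]))
E
```

```text
grasp in chest [ -6.5  -0.5 327.6] rot [ 3.14  -0.273  0.566] q [0.41 0.22 1.74 0.05 0.91 1.39] F [ 0.4 -0.2 -2.8] 27.75
ring 0 [0.001, -0.004, 0.013, -0.0, -0.0, 0.01] rows 0.1
ring 0 [-0.089, 0.001, 0.321, -0.0, -0.0, -0.0] rows 1.0
head pred [562.2  271.75 318.  ] [[164.6, 157.9], [170.2, 210.2]] [[125.7, 182.6], [139.8, 187.4]]
```

View pics/hang1.png

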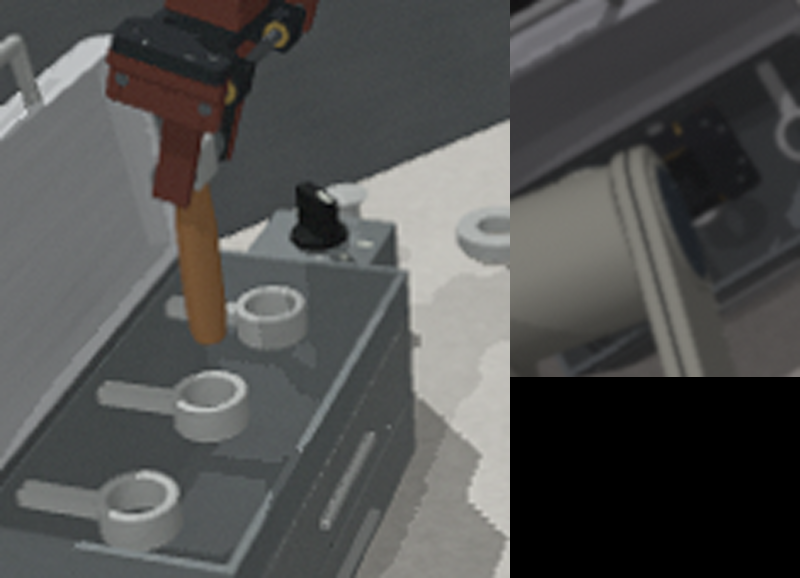

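Handle end is at raw side px (170.9,209.1) against a predicted (170.2,210.2), and vertical. Lowering into ring 1.

Request:
{"api": "send_rows", "payload": {
  "commands": [
    [[-0.04,0,0.12,0,0,0,-0.3],[-0.06,0,0.2,0,0,0,-0.3],[-0.075,0,0.27,0,0,0,-0.3],[-0.089,0,0.334,0,0,0,-0.3],[-0.089,0,0.334,0,0,0,-0.3]]
  ]
}}

```text
time: 28.35
position: [520.0, 245.9, 432.4]
tcp_rot: [-3.141, -0.274, 0.565]
contact_force: [-0.7, -0.3, -3.5]
opening: 0.658
finger_force: 40.0
```

Request:
{"api": "send_rows", "payload": {
  "commands": [
    [[-0.018,0,0.064,0,0,0,-0.3],[-0.036,0,0.128,0,0,0,-0.3],[-0.054,0,0.192,0,0,0,-0.3],[-0.071,0,0.257,0,0,0,-0.3],[-0.071,0,0.257,0,0,0,-0.3]]
  ]
}}

```text
time: 28.85
position: [520.0, 246.0, 392.2]
tcp_rot: [-3.141, -0.274, 0.565]
contact_force: [-0.3, -0.2, -3.2]
opening: 0.658
finger_force: 40.0
```

Request:
{"api": "send_rows", "payload": {
  "commands": [
    [[-0.018,0,0.064,0,0,0,-0.3],[-0.036,0,0.128,0,0,0,-0.3],[-0.054,0,0.192,0,0,0,-0.3],[-0.071,0,0.257,0,0,0,-0.3],[-0.071,0,0.257,0,0,0,-0.3]]
  ]
}}

```text
time: 29.35
position: [520.2, 246.1, 352.2]
tcp_rot: [-3.141, -0.274, 0.565]
contact_force: [-0.1, -0.1, -4.2]
opening: 0.659
finger_force: 40.0
```

```bash
python3 - <<'E'
from h import *
gc()
plan([("ring",rp(1,2),PF)])
E
```

```text
grasp in chest [ -5.2   0.9 195.3] rot [-3.141 -0.274  0.565] q [0.41 0.38 1.86 0.07 0.64 1.37] F [-0.1 -0.1 -4.2] 29.35
ring 0 [-0.035, 0.004, 0.111, -0.0, -0.0, 0.01] rows 0.3
```

Lower the last ~17 mm, then release gently (open to ~72 mm) and withdraw along the tool axis.

Request:
{"api": "send_rows", "payload": {
  "commands": [
    [[-0.01,0.002,0.04,0,0,0,-0.3],[-0.022,0.004,0.08,0,0,0,-0.3],[-0.035,0.004,0.111,0,0,0,-0.3],[-0.035,0.004,0.111,0,0,0,-0.3]]
  ]
}}

```text
time: 29.75
position: [520.3, 245.4, 335.9]
tcp_rot: [-3.141, -0.275, 0.565]
contact_force: [0.2, -0.0, -2.4]
opening: 0.662
finger_force: 40.0
```

Request:
{"api": "send_rows", "payload": {
  "commands": [
    [[0,0,0,0,0,0,0.6],[0,0,0,0,0,0,0.6],[0,0,0,0,0,0,0.6],[0,0,0,0,0,0,0.6],[0,0,0,0,0,0,0.6]]
  ]
}}

```text
time: 30.25
position: [520.7, 245.6, 337.0]
tcp_rot: [-3.141, -0.278, 0.565]
contact_force: [0.3, 0.3, -0.8]
opening: 0.8
finger_force: 0.0
```

Request:
{"api": "send_rows", "payload": {
  "commands": [
    [[0,0,-0.1,0,0,0,0.6],[0,0,-0.3,0,0,0,0.6],[0,0,-0.6,0,0,0,0.6],[0,0,-0.9,0,0,0,0.6],[0,0,-0.9,0,0,0,0.6]]
  ]
}}

```text
time: 30.75
position: [489.7, 225.7, 473.8]
tcp_rot: [3.14, -0.288, 0.565]
contact_force: [0.7, -0.6, 0.6]
opening: 0.799
finger_force: 0.0
```

```bash
python3 - <<'E'
from h import *
gc()
plan([("up",[500,160,370],down(.9,.2)),("mid",[470,-80,330],down(2.19-.4,0)),("pre",hp(0,80),DF)])
E
```

```text
grasp in chest [-39.6  -0.6 317.5] rot [ 3.14  -0.288  0.565] q [0.4  0.17 1.83 0.06 0.86 1.37] F [ 0.7 -0.6  0.6] 30.75
up 0 [-0.258, 0.478, -0.465, 0.11, -0.11, -0.41] rows 2.3
mid 0 [-0.951, 0.675, 0.004, 0.09, -0.19, -0.91] rows 4.9
mid 1 [-0.284, -0.026, 0.036, 0.02, -0.05, -0.22] rows 1.2
pre 0 [-1.0, -0.652, 0.928, -0.12, -0.6, -0.39] rows 4.5
pre 1 [-0.065, -0.252, 0.306, -0.03, -0.15, -0.11] rows 1.2
```

Request:
{"api": "send_rows", "payload": {
  "commands": [
    [[-0.258,0.478,-0.465,0.11,-0.11,-0.41,0.6],[-0.258,0.478,-0.465,0.11,-0.11,-0.41,0.6],[-0.258,0.478,-0.465,0.11,-0.11,-0.41,0.6],[-0.258,0.478,-0.465,0.11,-0.11,-0.41,0.6]]
  ]
}}

```text
time: 31.15
position: [480.3, 133.6, 524.8]
tcp_rot: [-3.134, -0.194, 0.894]
contact_force: [0.1, 1.6, 0.1]
opening: 0.799
finger_force: 0.0
```

```bash
python3 - <<'E'
from h import *
gc()
plan([("mid",[470,-80,330],down(2.19-.4,0)),("pre",hp(0,80),DF)])
f=grab_frame("top")[...,::-1];cv2.imwrite("raw_top4.png",f);s=grab_frame("side")[...,::-1];cv2.imwrite("raw_side4.png",s)
for n,im,t in(("top",f,cv2.imread("raw_top3.png")),("side",s,cv2.imread("raw_side3.png"))):
    for nm,P in(("h0",[414.9,-326.4,111]),("carton",[480,-10,25])):
        x,y=w2px(n,P)[0].round().astype(int);w=t[y-14:y+15,x-14:x+15]
        m=cv2.matchTemplate(im[y-40:y+41,x-40:x+41],w,cv2.TM_CCOEFF_NORMED);_,v,_,l=cv2.minMaxLoc(m);print(n,nm,"score %.3f shift"%v,l[0]-26,l[1]-26)
# hammer1 head brightness: predicted location of head in ring1
P=T(CH,[[0,0,168],[0,0,100]]);print(w2px("side",P).round(1).tolist(),w2px("top",P).round(1).tolist())
E
```

```text
grasp in chest [-113.6  -62.   364.8] rot [-3.134 -0.194  0.894] q [0.21 0.08 1.81 0.14 1.11 0.84] F [0.1 1.6 0.1] 31.15
mid 0 [-0.94, 0.672, -0.016, 0.08, -0.19, -0.91] rows 4.9
mid 1 [-0.283, -0.026, 0.031, 0.02, -0.04, -0.23] rows 1.2
pre 0 [-1.0, -0.657, 0.929, -0.12, -0.6, -0.39] rows 4.5
pre 1 [-0.064, -0.252, 0.303, -0.03, -0.16, -0.1] rows 1.2
top h0 score 0.979 shift 0 0
top carton score 0.999 shift 0 0
side h0 score 0.957 shift 0 0
side carton score 0.999 shift 0 0
[[171.2, 219.5], [174.1, 244.5]] [[142.1, 188.2], [148.2, 190.3]]
```

Request:
{"api": "send_rows", "payload": {
  "commands": [
    [[-0.94,0.672,-0.016,0.08,-0.19,-0.91,1],[-0.94,0.672,-0.016,0.08,-0.19,-0.91,1],[-0.94,0.672,-0.016,0.08,-0.19,-0.91,1],[-0.94,0.672,-0.016,0.08,-0.19,-0.91,1],[-0.94,0.672,-0.016,0.08,-0.19,-0.91,1]]
  ]
}}

```text
time: 31.75
position: [472.1, -38.3, 495.6]
tcp_rot: [3.134, -0.038, 1.595]
contact_force: [-0.4, -0.1, 0.7]
opening: 1.003
finger_force: 0.0
```

Request:
{"api": "send_rows", "payload": {
  "commands": [
    [[-0.283,-0.026,0.031,0.02,-0.04,-0.23,1],[-0.283,-0.026,0.031,0.02,-0.04,-0.23,1],[-0.283,-0.026,0.031,0.02,-0.04,-0.23,1]]
  ]
}}

```text
time: 32.05
position: [469.7, -78.1, 490.1]
tcp_rot: [-3.139, -0.009, 1.772]
contact_force: [-0.7, 0.2, -0.3]
opening: 1.003
finger_force: 0.0
```

```bash
python3 - <<'E'
from h import *
gc()
plan([("pre",hp(0,70),DF)])
E
```

```text
grasp in chest [-264.2 -245.7  327.1] rot [-3.139 -0.009  1.772] q [-0.19  0.1   1.86  0.01  1.19 -0.4 ] F [-0.7  0.2 -0.3] 32.05
pre 0 [-1.0, -0.648, 0.951, -0.13, -0.61, -0.41] rows 4.6
pre 1 [-0.055, -0.252, 0.305, -0.03, -0.15, -0.11] rows 1.2
```

Request:
{"api": "send_rows", "payload": {
  "commands": [
    [[-1,-0.648,0.951,-0.13,-0.61,-0.41,1],[-1,-0.648,0.951,-0.13,-0.61,-0.41,1],[-1,-0.648,0.951,-0.13,-0.61,-0.41,1],[-1,-0.648,0.951,-0.13,-0.61,-0.41,1],[-1,-0.648,0.951,-0.13,-0.61,-0.41,1]]
  ]
}}

```text
time: 32.55
position: [403.0, -243.3, 345.0]
tcp_rot: [3.115, 0.479, 2.097]
contact_force: [0.1, -0.0, -0.7]
opening: 1.003
finger_force: 0.0
```

```bash
python3 - <<'E'
from h import *
gc()
plan([("pre",hp(0,70),DF)])
E
```

```text
grasp in chest [-406.8 -426.8  200.4] rot [3.115 0.479 2.097] q [-0.51  0.24  2.13 -0.57  0.4  -0.55] F [ 0.1 -0.  -0.7] 32.55
pre 0 [-0.061, -0.248, 0.298, -0.03, -0.15, -0.1] rows 1.2
```

Request:
{"api": "send_rows", "payload": {
  "commands": [
    [[-0.061,-0.248,0.298,-0.03,-0.15,-0.1,1],[-0.061,-0.248,0.298,-0.03,-0.15,-0.1,1],[-0.061,-0.248,0.298,-0.03,-0.15,-0.1,1],[-0.061,-0.248,0.298,-0.03,-0.15,-0.1,1],[-0.061,-0.248,0.298,-0.03,-0.15,-0.1,1]]
  ]
}}

```text
time: 33.05
position: [388.4, -286.6, 311.2]
tcp_rot: [3.136, 0.598, 2.183]
contact_force: [0.3, -0.2, 0.3]
opening: 1.0
finger_force: 0.0
```

```bash
python3 - <<'E'
from h import *
gc()
plan([("pre",hp(0,70),DF),("pick",hp(0),DF)])
E
```

```text
grasp in chest [-438.3 -472.1  176.4] rot [3.136 0.598 2.183] q [-0.61  0.32  2.16 -1.12  0.21 -0.16] F [ 0.3 -0.2  0.3] 33.05
pre 0 [0.015, -0.01, 0.009, 0.0, -0.0, -0.01] rows 0.1
pick 0 [0.449, 0.001, 0.126, 0.0, -0.0, 0.0] rows 1.4
```

Request:
{"api": "send_rows", "payload": {
  "commands": [
    [[0.12,-0.01,0.04,0,0,0,1],[0.22,-0.01,0.065,0,0,0,1],[0.3,-0.01,0.09,0,0,0,1],[0.3,-0.01,0.09,0,0,0,1],[0.3,-0.01,0.09,0,0,0,1]]
  ]
}}

```text
time: 33.55
position: [376.8, -268.9, 291.5]
tcp_rot: [3.141, 0.576, 2.189]
contact_force: [0.5, -0.3, 0.9]
opening: 1.0
finger_force: 0.0
```

```bash
python3 - <<'E'
from h import *
gc()
plan([("pick",hp(0),DF)])
E
```

```text
grasp in chest [-439.3 -448.   154.8] rot [3.141 0.576 2.189] q [-0.59  0.34  2.2  -1.31  0.2   0.04] F [ 0.5 -0.3  0.9] 33.55
pick 0 [0.272, -0.016, 0.112, -0.0, -0.03, -0.0] rows 0.9
```

```bash
cat >> h.py <<'E'
L=.4;DF=down(YR,L)*FL;A=LR-L
OFF=DF.inv().apply(6*ZH)+[0,0,-9]
PF=down(CH[2],A)
E
python3 - <<'E'
from h import *
gc();print(OFF)
plan([("back",hp(0,50),DF),("pick",hp(0),DF)])
E
```

```text
grasp in chest [-439.3 -448.   154.8] rot [3.141 0.576 2.189] q [-0.59  0.34  2.2  -1.31  0.2   0.04] F [ 0.5 -0.3  0.9] 33.55
[-5.34724416e+00 -1.28519216e-15 -1.17215767e+01]
back 0 [-0.288, -0.015, 0.022, -0.0, 0.22, -0.0] rows 1.2
pick 0 [0.297, -0.001, 0.15, -0.0, 0.0, -0.0] rows 1.0
```

Request:
{"api": "send_rows", "payload": {
  "commands": [
    [[-0.288,-0.015,0.022,0,0.22,0,1],[-0.288,-0.015,0.022,0,0.22,0,1],[-0.288,-0.015,0.022,0,0.22,0,1],[-0.288,-0.015,0.022,0,0.22,0,1],[-0.288,-0.015,0.022,0,0.22,0,1]]
  ]
}}

```text
time: 34.05
position: [397.3, -302.1, 312.7]
tcp_rot: [3.139, 0.402, 2.187]
contact_force: [-0.3, -0.3, -0.7]
opening: 1.003
finger_force: 0.0
```

```bash
python3 - <<'E'
from h import *
gc()
plan([("mid",hp(0,15),DF),("pick",hp(0),DF)])
E
```

```text
grasp in chest [-440.7 -462.1  162.7] rot [3.139 0.402 2.187] q [-0.64  0.34  2.08 -0.34  0.36 -0.97] F [-0.3 -0.3 -0.7] 34.05
mid 0 [0.215, 0.001, 0.106, 0.0, 0.0, -0.0] rows 0.7
pick 0 [0.089, -0.0, 0.045, 0.0, 0.0, -0.0] rows 0.3
```

Request:
{"api": "send_rows", "payload": {
  "commands": [
    [[0.11,0,0.05,0,0,0,1],[0.215,0,0.106,0,0,0,1],[0.25,0,0.125,0,0,0,1],[0.28,0,0.14,0,0,0,1],[0.304,0,0.151,0,0,0,1]]
  ]
}}

```text
time: 34.55
position: [377.5, -274.4, 273.1]
tcp_rot: [3.14, 0.403, 2.186]
contact_force: [0.1, 0.1, 0.0]
opening: 0.999
finger_force: 0.0
```

Request:
{"api": "send_rows", "payload": {
  "commands": [
    [[0,0,0,0,0,0,1],[0,0,0,0,0,0,1]]
  ]
}}

```text
time: 34.75
position: [377.6, -274.5, 273.3]
tcp_rot: [3.14, 0.402, 2.186]
contact_force: [-0.0, 0.8, -0.1]
opening: 0.997
finger_force: 0.0
```

```bash
python3 - <<'E'
from h import *
gc()
plan([("pick",hp(0),DF)])
E
```

```text
grasp in chest [-443.  -428.3  123.3] rot [3.14  0.402 2.186] q [-0.62  0.38  2.16 -0.54  0.25 -0.73] F [-0.   0.8 -0.1] 34.75
pick 0 [-0.007, 0.002, -0.002, -0.0, 0.0, -0.0] rows 0.0
```

Request:
{"api": "send_rows", "payload": {
  "commands": [
    [[0,0,0,0,0,0,-0.3],[0,0,0,0,0,0,-0.3],[0,0,0,0,0,0,-0.3],[0,0,0,0,0,0,-0.3],[0,0,0,0,0,0,-0.3]]
  ],
  "newtons": 40
}}

```text
time: 35.25
position: [377.4, -274.3, 273.1]
tcp_rot: [3.14, 0.402, 2.186]
contact_force: [0.8, 1.3, 0.9]
opening: 0.662
finger_force: 40.0
```

Request:
{"api": "send_rows", "payload": {
  "commands": [
    [[0,0,0,0,0,0,-0.3],[0,0,0,0,0,0,-0.3],[-0.1,0,-0.05,0,0,0,-0.3],[-0.2,0,-0.1,0,0,0,-0.3],[-0.3,0,-0.15,0,0,0,-0.3]]
  ]
}}

```text
time: 35.75
position: [395.7, -300.8, 311.0]
tcp_rot: [3.141, 0.399, 2.186]
contact_force: [-0.3, -0.6, -3.0]
opening: 0.665
finger_force: 40.0
```

Request:
{"api": "send_rows", "payload": {
  "commands": [
    [[-0.1,0,-0.06,0,0,0,-0.3],[-0.12,0,-0.06,0,0,0,-0.3],[-0.12,0,-0.06,0,0,0,-0.3]]
  ]
}}

```text
time: 36.05
position: [403.3, -311.5, 326.2]
tcp_rot: [3.141, 0.401, 2.185]
contact_force: [-0.2, 0.9, -3.0]
opening: 0.66
finger_force: 40.0
```

```bash
python3 - <<'E'
from h import *
gc()
print(rp(0,150))
plan([("l2",[430,-290,340],DF),("m",[470,-80,340],down(1.6,.0)),("ring",rp(0,150),PF)])
E
```

```text
grasp in chest [-441.1 -473.1  176.1] rot [3.141 0.401 2.185] q [-0.65  0.33  2.05 -0.3   0.4  -1.01] F [-0.2  0.9 -3. ] 36.05
[614.78516422 168.98105925 326.02082921]
l2 0 [-0.02, 0.193, -1.0, -0.0, 0.0, -0.0] rows 3.1
l2 1 [-0.003, 0.034, -0.177, -0.0, 0.0, -0.01] rows 0.5
m 0 [0.465, 1.0, -0.29, 0.14, 0.48, 0.72] rows 4.6
m 1 [0.032, 0.017, -0.003, 0.01, 0.02, 0.03] rows 0.2
ring 0 [0.898, 0.379, 0.14, -0.2, 0.35, 0.84] rows 4.9
ring 1 [0.462, -0.146, 0.217, -0.11, 0.19, 0.45] rows 2.6
```

Request:
{"api": "send_rows", "payload": {
  "commands": [
    [[0,0.05,-0.25,0,0,0,-0.3],[-0.01,0.1,-0.5,0,0,0,-0.3],[-0.02,0.15,-0.75,0,0,0,-0.3],[-0.02,0.193,-1,0,0,0,-0.3],[-0.02,0.193,-1,0,0,0,-0.3]]
  ]
}}

```text
time: 36.55
position: [394.9, -248.3, 468.8]
tcp_rot: [3.138, 0.407, 2.186]
contact_force: [0.8, -1.0, -2.8]
opening: 0.655
finger_force: 40.0
```

```bash
python3 - <<'E'
from h import *
gc()
plan([("m",[470,-80,345],down(1.6,.0)),("ring",rp(0,150),PF)])
E
```

```text
grasp in chest [-414.  -415.9  319.2] rot [3.138 0.407 2.186] q [-0.54  0.04  2.   -0.23  0.74 -1.02] F [ 0.8 -1.  -2.8] 36.55
m 0 [0.447, 1.0, -0.458, 0.15, 0.47, 0.7] rows 4.5
m 1 [0.059, 0.031, -0.015, 0.01, 0.03, 0.04] rows 0.3
ring 0 [0.897, 0.379, 0.157, -0.2, 0.35, 0.84] rows 4.9
ring 1 [0.462, -0.148, 0.226, -0.11, 0.2, 0.45] rows 2.6
```

Request:
{"api": "send_rows", "payload": {
  "commands": [
    [[0.447,1,-0.458,0.15,0.47,0.7,-0.3],[0.447,1,-0.458,0.15,0.47,0.7,-0.3],[0.447,1,-0.458,0.15,0.47,0.7,-0.3],[0.447,1,-0.458,0.15,0.47,0.7,-0.3],[0.447,1,-0.458,0.15,0.47,0.7,-0.3]]
  ]
}}

```text
time: 37.05
position: [467.4, -88.1, 501.3]
tcp_rot: [-3.14, 0.019, 1.626]
contact_force: [0.4, -1.1, -2.3]
opening: 0.657
finger_force: 40.0
```

```bash
python3 - <<'E'
from h import *
gc()
plan([("ring",rp(0,160),PF)])
E
```

```text
grasp in chest [-273.2 -256.9  338.3] rot [-3.14   0.019  1.626] q [-0.21  0.09  1.85 -0.02  1.2  -0.25] F [ 0.4 -1.1 -2.3] 37.05
ring 0 [0.896, 0.406, 0.067, -0.19, 0.36, 0.84] rows 4.9
ring 1 [0.522, -0.142, 0.202, -0.12, 0.21, 0.49] rows 2.9
```

Request:
{"api": "send_rows", "payload": {
  "commands": [
    [[0.896,0.406,0.067,-0.19,0.36,0.84,-0.3],[0.896,0.406,0.067,-0.19,0.36,0.84,-0.3],[0.896,0.406,0.067,-0.19,0.36,0.84,-0.3],[0.896,0.406,0.067,-0.19,0.36,0.84,-0.3],[0.896,0.406,0.067,-0.19,0.36,0.84,-0.3]]
  ]
}}

```text
time: 37.55
position: [519.3, 48.1, 486.6]
tcp_rot: [3.081, -0.292, 0.969]
contact_force: [-0.1, -1.0, -3.0]
opening: 0.654
finger_force: 40.0
```

```bash
python3 - <<'E'
from h import *
gc()
plan([("ring",rp(0,160),PF)])
E
```

```text
grasp in chest [-108.3 -157.   330.8] rot [ 3.081 -0.292  0.969] q [0.02 0.14 1.84 0.24 0.96 0.51] F [-0.1 -1.  -3. ] 37.55
ring 0 [0.538, -0.139, 0.191, -0.12, 0.21, 0.49] rows 2.9
```

Request:
{"api": "send_rows", "payload": {
  "commands": [
    [[0.538,-0.139,0.191,-0.12,0.21,0.49,-0.3],[0.538,-0.139,0.191,-0.12,0.21,0.49,-0.3],[0.538,-0.139,0.191,-0.12,0.21,0.49,-0.3],[0.538,-0.139,0.191,-0.12,0.21,0.49,-0.3],[0.538,-0.139,0.191,-0.12,0.21,0.49,-0.3]]
  ]
}}

```text
time: 38.05
position: [551.5, 128.2, 482.5]
tcp_rot: [3.137, -0.469, 0.568]
contact_force: [0.9, -0.4, -2.7]
opening: 0.657
finger_force: 40.0
```

```bash
python3 - <<'E'
from h import *
gc()
plan([("ring",rp(0,160),PF),("ring",rp(0,60),PF)])
f=grab_frame('side');g=cv2.imread("raw_side3.png")[...,::-1]
h=rp(0,160)-PF.apply(OFF);p=w2px('side',[h,h-[0,0,126]]);print(p.round(1).tolist())
# handle end: wood-coloured pixels
hsv=cv2.cvtColor(f,cv2.COLOR_RGB2HSV);x,y=p[1].round().astype(int)
m=((hsv[...,0]>8)&(hsv[...,0]<28)&(hsv[...,1]>70)&(hsv[...,2]>70)).astype(np.uint8)
for r in range(y-36,y+10,4):
    c=np.flatnonzero(m[r,x-20:x+25])+x-20;print(r,(c.min(),c.max(),c.mean().round(1)) if len(c) else None)
E
```

```text
grasp in chest [ -11.7 -116.   337.1] rot [ 3.137 -0.469  0.568] q [0.17 0.18 1.81 0.26 0.73 1.01] F [ 0.9 -0.4 -2.7] 38.05
ring 0 [0.004, -0.006, 0.011, 0.0, 0.0, 0.01] rows 0.1
ring 0 [-0.301, -0.0, 0.595, 0.0, 0.0, -0.0] rows 2.0
[[184.2, 132.1], [188.2, 181.5]]
146 (np.int64(182), np.int64(192), np.float64(187.0))
150 (np.int64(182), np.int64(192), np.float64(187.0))
154 (np.int64(183), np.int64(193), np.float64(188.0))
158 (np.int64(183), np.int64(193), np.float64(188.0))
162 (np.int64(183), np.int64(193), np.float64(188.0))
166 (np.int64(184), np.int64(194), np.float64(189.0))
170 (np.int64(184), np.int64(194), np.float64(189.0))
174 (np.int64(184), np.int64(194), np.float64(189.0))
178 (np.int64(186), np.int64(194), np.float64(190.0))
182 None
186 None
190 None
```

```bash
python3 - <<'E'
from h import *
plan([("ring",rp(0,110,2.5),PF),("ring",rp(0,60,2.5),PF),("ring",rp(0,18,2.5),PF),("ring",rp(0,2,2.5),PF)])
E
```

```text
ring 0 [-0.134, -0.009, 0.32, 0.0, 0.0, 0.01] rows 1.0
ring 0 [-0.151, 0.0, 0.297, 0.0, 0.0, -0.0] rows 1.0
ring 0 [-0.127, -0.0, 0.25, 0.0, 0.0, -0.0] rows 0.8
ring 0 [-0.048, -0.0, 0.095, 0.0, 0.0, -0.0] rows 0.3
```

Request:
{"api": "send_rows", "payload": {
  "commands": [
    [[-0.03,-0.009,0.1,0,0,0.01,-0.3],[-0.07,-0.009,0.19,0,0,0.01,-0.3],[-0.1,-0.009,0.26,0,0,0.01,-0.3],[-0.134,-0.009,0.32,0,0,0.01,-0.3],[-0.134,-0.009,0.32,0,0,0.01,-0.3]]
  ]
}}

```text
time: 38.6
position: [554.3, 131.3, 431.2]
tcp_rot: [-3.141, -0.471, 0.557]
contact_force: [-1.0, -0.7, -3.3]
opening: 0.66
finger_force: 40.0
```

Request:
{"api": "send_rows", "payload": {
  "commands": [
    [[-0.04,0,0.075,0,0,0,-0.3],[-0.075,0,0.15,0,0,0,-0.3],[-0.115,0,0.225,0,0,0,-0.3],[-0.151,0,0.297,0,0,0,-0.3],[-0.151,0,0.297,0,0,0,-0.3]]
  ]
}}

```text
time: 39.1
position: [554.3, 131.8, 380.6]
tcp_rot: [-3.141, -0.471, 0.556]
contact_force: [0.8, -0.8, -3.3]
opening: 0.654
finger_force: 40.0
```

```bash
python3 - <<'E'
from h import *
gc()
plan([("ring",rp(0,18,2.5),PF),("ring",rp(0,2,2.5),PF)])
E
```

```text
grasp in chest [  -7.2 -114.5  235.3] rot [-3.141 -0.471  0.556] q [0.17 0.31 1.9  0.35 0.51 0.91] F [ 0.8 -0.8 -3.3] 39.1
ring 0 [-0.127, 0.005, 0.244, 0.0, 0.0, -0.0] rows 0.8
ring 0 [-0.049, -0.0, 0.095, 0.0, 0.0, -0.0] rows 0.3
```

Request:
{"api": "send_rows", "payload": {
  "commands": [
    [[-0.03,0,0.06,0,0,0,-0.3],[-0.065,0,0.12,0,0,0,-0.3],[-0.095,0,0.18,0,0,0,-0.3],[-0.127,0,0.244,0,0,0,-0.3],[-0.127,0,0.244,0,0,0,-0.3]]
  ]
}}

```text
time: 39.6
position: [554.2, 131.6, 339.8]
tcp_rot: [-3.141, -0.471, 0.556]
contact_force: [-0.4, 0.2, -2.1]
opening: 0.654
finger_force: 40.0
```

Request:
{"api": "send_rows", "payload": {
  "commands": [
    [[-0.012,0,0.025,0,0,0,-0.3],[-0.025,0,0.05,0,0,0,-0.3],[-0.038,0,0.075,0,0,0,-0.3],[-0.049,0,0.095,0,0,0,-0.3],[-0.049,0,0.095,0,0,0,-0.3]]
  ]
}}

```text
time: 40.1
position: [554.6, 131.7, 325.2]
tcp_rot: [3.141, -0.474, 0.557]
contact_force: [0.3, -0.6, -2.9]
opening: 0.656
finger_force: 40.0
```

```bash
python3 -c "
from h import *
gc()"
```

```text
grasp in chest [  -6.5 -114.9  180.2] rot [ 3.141 -0.474  0.557] q [0.17 0.4  1.94 0.46 0.4  0.8 ] F [ 0.3 -0.6 -2.9] 40.1
```

Release (70 mm opening), withdraw along the tool axis, then move clear and check.

Request:
{"api": "send_rows", "payload": {
  "commands": [
    [[0,0,0,0,0,0,0.6],[0,0,0,0,0,0,0.6],[0,0,0,0,0,0,0.6],[0,0,0,0,0,0,0.6],[0,0,0,0,0,0,0.6]]
  ]
}}

```text
time: 40.6
position: [554.9, 131.7, 326.0]
tcp_rot: [3.141, -0.475, 0.557]
contact_force: [-1.0, 0.2, -0.1]
opening: 0.8
finger_force: 0.0
```

Request:
{"api": "send_rows", "payload": {
  "commands": [
    [[0,0,-0.1,0,0,0,0.6],[0,0,-0.3,0,0,0,0.6],[0,0,-0.6,0,0,0,0.6],[0,0,-1,0,0,0,0.6],[0,0,-1,0,0,0,0.6]]
  ]
}}

```text
time: 41.1
position: [495.7, 94.7, 464.7]
tcp_rot: [3.137, -0.482, 0.558]
contact_force: [0.7, -0.2, 0.4]
opening: 0.795
finger_force: 0.0
```

Request:
{"api": "send_rows", "payload": {
  "commands": [
    [[-0.3,0.3,-0.2,0,0,0,0.6],[-0.6,0.6,-0.4,0,0,0,0.6],[-0.6,1,-0.4,0,0,0,0.6],[-0.6,1,-0.4,0,0,0,0.6],[-0.6,1,-0.4,0,0,0,0.6]]
  ]
}}

```text
time: 41.6
position: [485.1, -92.5, 472.3]
tcp_rot: [3.138, -0.475, 0.553]
contact_force: [0.0, 0.5, -0.5]
opening: 0.802
finger_force: 0.0
```

```bash
python3 - <<'E'
from h import *
gc()
f=grab_frame('top');g=grab_frame('side')
P=[T(CH,[[0,y,168],[0,y,42]]) for y in(-115,0)];print([w2px(n,np.vstack(P)).round(1).tolist() for n in("side","top")])
a=cv2.resize(f[100:260,50:290,::-1],None,fx=1.66,fy=1.66,interpolation=cv2.INTER_CUBIC);b=cv2.resize(g[130:310,60:320,::-1],None,fx=3,fy=3,interpolation=cv2.INTER_CUBIC)[:,:]
b=b[:,:780];a=cv2.copyMakeBorder(a,0,0,0,max(0,780-a.shape[1]),0);im=np.vstack([b,a[:,:780]]);k=min(600/im.shape[0],1);cv2.imwrite("pics/final.png",cv2.resize(im,None,fx=k,fy=k,interpolation=cv2.INTER_AREA));print(im.shape,k)
E
```

```text
grasp in chest [-184.3 -268.7  327.3] rot [ 3.138 -0.475  0.553] q [-0.3   0.1   1.94  0.48  0.84  0.44] F [ 0.   0.5 -0.5] 41.6
[[[189.2, 194.0], [193.0, 237.1], [171.2, 219.5], [176.4, 264.7]], [[180.3, 165.9], [186.9, 171.9], [142.1, 188.2], [152.8, 191.9]]]
(806, 780, 3) 0.7444168734491315
```

View pics/final.png

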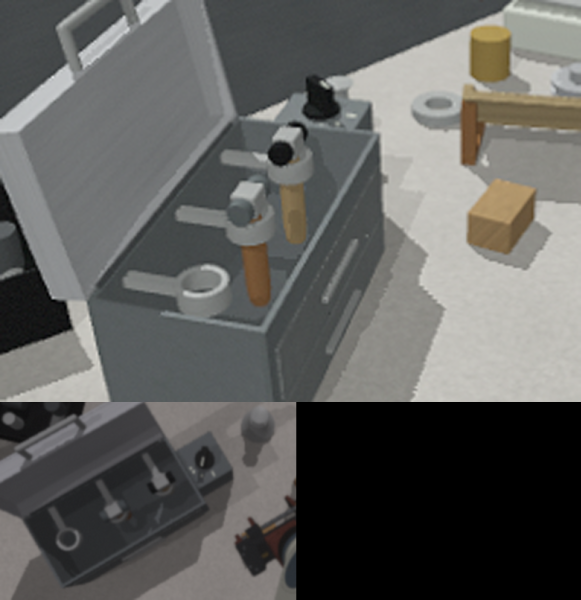

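Both hammers hang by their heads in rings 0 and 1, at image (290,160) and (250,210). The lid is open, the selector is on the dot, and the carton is upright at (502,215). Settling briefly, then handing in.

Request:
{"api": "send_rows", "payload": {
  "commands": [
    [[0,0,0,0,0,0,0.6],[0,0,0,0,0,0,0.6],[0,0,0,0,0,0,0.6],[0,0,0,0,0,0,0.6],[0,0,0,0,0,0,0.6]]
  ]
}}

```text
time: 42.2
position: [484.6, -88.0, 471.5]
tcp_rot: [3.141, -0.474, 0.558]
contact_force: [-0.1, 0.4, 0.5]
opening: 0.8
finger_force: 0.0
```

```bash
python3 -c "
from rig import sign_off
print(sign_off())"
```

```text
the job is handed in; nothing more can be done
None
```

The job is handed in at about 42 s (no verdict came back): in the last pictures both hammers present hang by their heads in rings 0 and 1, the selector is on the single dot, the lid is fully open, and the cardboard box stands upright on the table.

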